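# Set up a flanged shaft for marking out

## Task

Set up the flanged shaft for marking out: stand the matched pair of small V-blocks on the middle line along the cast-iron surface plate, vees in line and about 75 mm from centre to centre, and lay the shaft in both vees with its square flange facing the middle of the box cube, within 15 mm of it. Last, stand the surface gauge on the plate behind the shaft (on the side away from the robot), its scriber across the shaft and its point over the shaft, about midway between the blocks. Drop nothing, and leave the big odd V-block and the engineer's square where they are.

Things in the scene. Friction and masses are not known exactly. Their poses are not given: they have to be found in the camera images.
- plate: Cast-iron surface plate, dark grey, fixed, 220 (its x) by 300 (its y, the long side) by 45 high. Origin at the centre of its underside, so its working face is at z = +45 mm. Its +x side is the far side from the robot (turned by up to about 10 degrees). It lies to the left or to the right of the robot; the plywood board is on the other side.
- cube: Hollow cast-iron box cube (end stop), grey, open along x, with slotted faces, fixed on the plate near its left or right end, in the middle of its width. 70 (x) by 60 (y) by 60 high; origin at the centre of its underside, axes parallel to the plate's; the faces at y = +-30 mm look along the plate, one of them towards the plate's middle.
- square: Wide-base engineer's square standing loose on the plate near its other end, away from the cube: stock 80 (x) by 28 (y), 22 high, with an upright steel blade at x = +28 mm, to 107 mm. Origin at the centre of its underside. Bystander.
- board: Plywood board, fixed, 285 (x) by 345 (y) by 6 thick, on the bench; the small and big V-blocks, the gauge and the cradle stand on it at the start. Origin at the centre of its underside.
- cradle: Wooden cradle, fixed on the board: foot 110 (x) by 52 (y), 10 thick, with two notched uprights 14 thick at x = +-42 mm, up to 30 mm high, in which the shaft lies at the start. Between the uprights the shaft can be grasped. Origin at the centre of its underside.
- vblock_a: Small steel V-block, one of the matched pair (identical, interchangeable; 0.4 kg): 44 wide (its x) by 32 long (its y, the direction of the vee) by 42 high, with a 90-degree vee 15 deep and 30 wide in the top and a clamp groove 5 deep along each flank, 8 to 16 mm up. Origin at the centre of its underside. Grip it across x.
- vblock_b: The other small V-block of the pair, same as vblock_a. A 25 mm round bar lying in the vee has its axis 44.7 mm above the block's underside.
- vblock_big: Odd, bigger V-block, 60 (x) by 48 (y) by 64 high, standing on the board. Origin at the centre of its underside. Not to be used. Bystander.
- shaft: Shaft with square flange, 140 long, 0.6 kg. Origin at the centre of the flange's outer face; +x points out of that face, away from the shaft. Flange 40 by 40, from x = -10 to 0 mm; round part 25 in diameter, from x = -140 to -10; balances at x = -61. At the start it lies in the cradle, flange away from the robot, x = -70 over the cradle's centre, axis 32 mm above its underside.
- gauge: Surface gauge (scribing block), 0.42 kg. Origin at the centre of the underside. Base 44 (x) by 50 (y), 18 high; round upright spindle 10 mm in diameter at its middle, up to 160 mm; clamp on the spindle 78 to 94 mm up; rigid scriber with its point at x = -60, y = 0, 75 mm up, and its tail at x = +34. Grip the spindle above 100 mm.
Not all that is in view belongs to the job. What is shaped like the shaft but turquoise is not meant. What is shaped like the gauge but blue is not meant.

How it is judged:
By the outcome, as a careful person would: the job done as asked, in the order asked, and still so for the second after the job is handed in, with the robot touching nothing.
It also fails if it takes over 120 s, if anything falls off the work surface, if the arm or the gripper's body presses on something with over 40 N, if the wrist force passes 120 N, or if a joint passes its speed limit or range.

## Robot

A 6-joint arm with a two-finger parallel gripper is mounted at the origin on the work surface. World frame = base frame: x ahead of the robot, y to its left, z up, the work surface at z = 0. Lengths are in m, angles in rad, forces in N, time in s.
With the tool pointing down it reaches from about 0.35 to 0.975 m from the base axis. Payload 4.9 kg.
Tool frame: the origin (TCP) lies on the centre line of the jaws, within the pads' length; the fingertips stand manip.tip_reach ahead of it and the grasp point (between the pads) is the TCP (manip.tip_reach is the distance from the TCP to the fingertips, in m); z points along the fingers, y is the line along which they close (so a half turn about z gives the same grasp; the last joint's range is limited). The gripper opens to 85 mm and grips with 20 to 120 N. Pads are 22 mm wide; open, the fingers measure 114 mm over their backs; the gripper's body (76 mm by 85 mm) begins 54 mm behind the grasp point. The pads swing forward as they close: fully open they stand 13 mm farther back than shut.
Start: joints at [-0.119, 0.053, 1.613, -0, 1.476, -0.119], TCP at [0.625, 0, 0.25] pointing down, gripper open.
Joint ranges: [-3.01, 3.01], [-1.01, 2.22], [0.06, 2.58], [-1.02, 4.17], [0.09, 2.62], [-3.14, 3.14]. Speed limits (rad/s): [2.57, 2.57, 3.14, 3.14, 3.14, 3.14].

## Interface

Orientations are given as a unit quaternion [w, x, y, z].
In Python, from plant import manip gives the robot as it stands. The module is installed in compiled form; this text tells all that it offers.
- The arm moves only by the tool move_arm, never from a script. Its argument "rows" is a list of rows, each a list of 7 numbers: the shift along the tool's x, y, z in cm, then the turn, a rotation vector about the tool's x, y, z in degrees, then the opening, from -1 (shut) to 1 (fully open). In form: [[tx, ty, tz, ax, ay, az, jaw], ...]. A call has 1 to 20 rows; each row shifts and turns the commanded pose from where the row before left it, along the tool's axes as they then stand; what a row does not reach is not made up. A row lasts 1/12 s, in which the tool goes at most 41.7 mm and 7.16 degrees, less where a joint would pass 70% of its speed; a pose out of reach is approached as far as the arm can. A call is refused whole if a number of a shift passes 4.17 or a number of a turn 7.16, either way. A call with a gripper value outside its range is refused whole. The fingers move at their own pace and stop on an object; the grip force is fixed at half the most. Time passes only in rows, so rows that do not move let the fingers close. It gives the time, the measured TCP pose, the force, the opening and the grip force at its end, in the units of the state.
- manip.state(): the state, without advancing time (a new reading comes with each control period).
- manip.grab_frame(name): name is "scene" or "side" or "wrist"; returns a dict with "img" (384x512x3 uint8, blue, green, red), "mtx" (3x3 intrinsics, pixels), "k1" (the pictures are not rectified: a ray, as slopes to the right and down, at radius r is drawn at 1 + k1 r^2 times it, then the intrinsics apply), "R" (3x3) and "t" (3): a world point X has camera coordinates R X + t. Camera axes: x right, y down, z forward; pixel columns grow to the right and rows downward; lengths in m; the calibration is good to about 2 mm. A picture is of the moment at which its call begins. There is no depth.
- manip.job_done(): hands the job in; it is judged then, once.
The state is a dict: "time": time; "joint_pos": joint angles; "joint_vel": joint speeds; "joint_efforts": joint torques, N m; "tool_pos": TCP position; "tool_rot": TCP orientation; "contact_force": force on the tool from outside, world axes, zero at the start; "ft_torque": the same for the moment, N m; "gripper_width": opening from 0.0 (shut) to 1.0 (fully open); "grasp_force": force on a finger pad.
Only numpy, scipy, OpenCV 4.12 (cv2) and the standard library are available. Lean on these libraries where they do the work, as an engineer would, in place of code of your own. Each camera call takes 0.05 s, during which the arm holds its last target. There are 200 camera calls.

## Working session

There is one attempt and no reset: what is moved stays moved. The work goes in short steps, Python scripts to look and compute and a tool call to move; the robot and the scene stay as the last step left them, time stands still between calls to the robot, and variables do not carry over. Pictures are saved under pics/ and viewed, at most 14 in all, crops included, and the job is handed in when it is done.

Besides the shell and the picture viewer there is one more tool, called after "Call:" by a JSON object that holds its "api" and its "payload", one argument or row to a line. move_arm: Moves the arm, as the interface text tells. Its arguments: {"type":"object","properties":{"rows":{"type":"array","items":{"type":"array","items":{"type":"number"}}}},"required":["rows"]}

```bash
mkdir -p pics; cat > h.py <<'E'
import numpy as np, cv2
from plant import manip
def ray(f,u,v):
    K=f["mtx"];d=np.array([(u-K[0,2])/K[0,0],(v-K[1,2])/K[1,1]]);s=d.copy()
    for _ in range(20): s=d/(1+f["k1"]*(s@s))
    R=np.array(f["R"]);t=np.array(f["t"])
    return -R.T@t, R.T@np.array([s[0],s[1],1.])
def onz(f,u,v,z):
    o,d=ray(f,u,v);return o+d*(z-o[2])/d[2]
def proj(f,X):
    c=np.array(f["R"])@np.array(X)+np.array(f["t"]);s=c[:2]/c[2];s=s*(1+f["k1"]*(s@s))
    K=f["mtx"];return np.array([K[0,0]*s[0]+K[0,2],K[1,1]*s[1]+K[1,2]])
def tri(f1,p1,f2,p2):
    o1,d1=ray(f1,*p1);o2,d2=ray(f2,*p2)
    A=np.c_[d1,-d2];s=np.linalg.lstsq(A,o2-o1,rcond=None)[0]
    a=o1+d1*s[0];b=o2+d2*s[1];return (a+b)/2,np.linalg.norm(a-b)
E
python3 - <<'E'
from h import *
import pickle
print(manip.state(),manip.tip_reach)
F={}
for n in("scene","side","wrist"):
    f=manip.grab_frame(n);F[n]=f;cv2.imwrite(f"pics/{n}0.png",f["img"]);print(n,ray(f,256,192),f["k1"])
    cv2.imwrite(f"pics/{n}0b.png",cv2.resize(f["img"],(800,600),interpolation=cv2.INTER_CUBIC))
pickle.dump(F,open("F0.pkl","wb"))
E
```

```text
{'time': 0.0, 'joint_pos': array([-1.19003381e-01,  5.33878745e-02,  1.61427493e+00, -4.21595151e-05,
        1.47597072e+00, -1.19022887e-01]), 'joint_vel': array([ 0.00112999, -0.00096606, -0.00032185,  0.00042803, -0.00048355,
       -0.0008391 ]), 'joint_efforts': array([ 2.70554956e-04, -3.93670499e+01, -3.70175600e+01, -1.62778279e-04,
        6.93513779e-03, -6.06393527e-06]), 'tool_pos': array([6.24430248e-01, 5.54160635e-05, 2.49055123e-01]), 'tool_rot': array([-7.89154287e-04,  7.07098090e-01,  7.07114736e-01, -6.47274514e-04]), 'contact_force': array([-0.24170085, -0.49461521,  0.07506915]), 'ft_torque': array([-0.02309826,  0.01762008, -0.0036997 ]), 'grasp_force': 0.0, 'gripper_width': 0.9976973627400639} 0.019
scene (array([1.09529516, 0.11611228, 0.62417862]), array([-0.76556029, -0.09589292, -0.63641517])) -0.049223898481428496
side (array([-0.08303805,  0.81951389,  0.69104685]), array([ 0.44207214, -0.70868679, -0.54998403])) -0.05637520443394606
wrist (array([0.62505301, 0.07321933, 0.3741234 ]), array([ 2.56123512e-04, -2.92503458e-01, -9.56294299e-01])) -0.03405434583738327
```

View pics/scene0b.png

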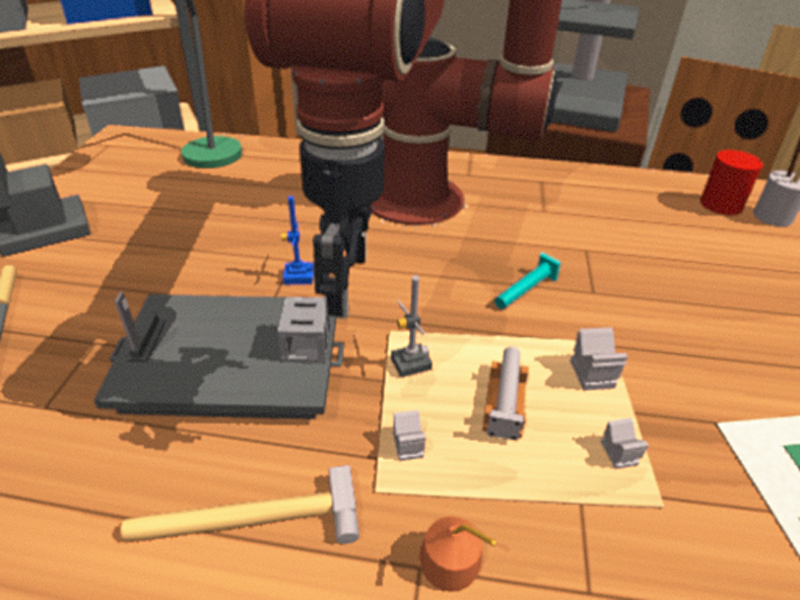

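View pics/side0b.png

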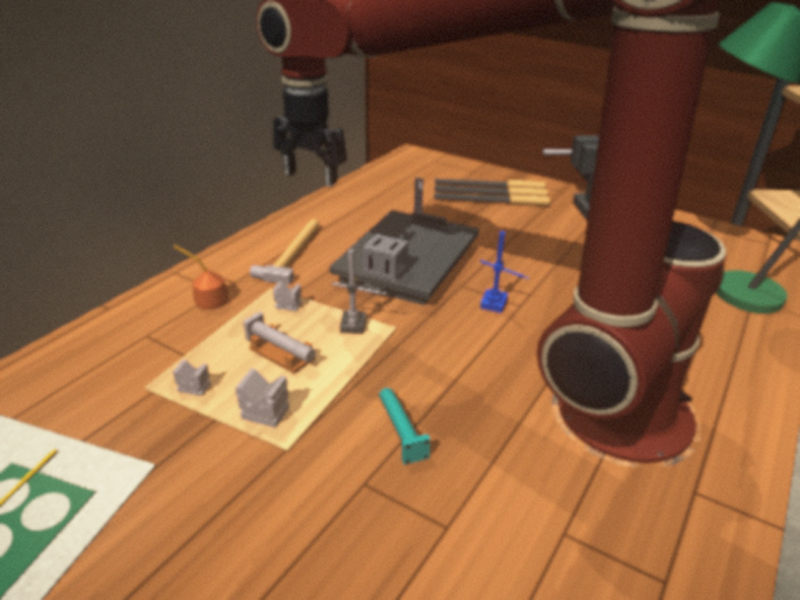

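The scene view (800×600 scale) shows the plate at left (225,350), with the cube at (303,328) and the square at (135,325). On the board are the gauge (412,320), shaft in its cradle (508,390), small V-blocks (408,435) and (625,443), and the big V-block (600,357). The decoys are the turquoise shaft (530,280) and the blue gauge (297,245).

```bash
python3 - <<'E'
from h import *
import pickle
F=pickle.load(open("F0.pkl","rb"));s=F["scene"];k=.64
for n,u,v,z in [("board",388,333,.006),("board",622,340,.006),("board",660,503,.006),("board",376,490,.006),("pl",148,296,.045),("pl",335,297,.045),("pl",325,408,.045),("pl",105,402,.045),("gaugebase",411,372,.006),("shaftflange bottom",506,437,.02),("va",408,457,.006),("vb",628,465,.006),("big",605,385,.006)]:
    print(n,onz(s,u*k,v*k,z).round(3))
w=F["wrist"];print(w["mtx"]);st=manip.state()
from scipy.spatial.transform import Rotation as R
q=st["tool_rot"];T=R.from_quat(q[[1,2,3,0]]).as_matrix()
C=-np.array(w["R"]).T@w["t"]
print(T.T@(C-st["tool_pos"]), T.T@np.array(w["R"]).T)
E
```

```text
board [0.435 0.016 0.006]
board [0.388 0.377 0.006]
board [0.674 0.383 0.006]
board [0.709 0.046 0.006]
pl [ 0.457 -0.361  0.045]
pl [ 0.409 -0.072  0.045]
pl [ 0.628 -0.034  0.045]
pl [ 0.668 -0.315  0.045]
gaugebase [0.511 0.062 0.006]
shaftflange bottom [0.616 0.197 0.02 ]
va [0.656 0.078 0.006]
vb [0.624 0.352 0.006]
big [0.49  0.339 0.006]
[[279.66926286   0.         255.63818158]
 [  0.         279.66926286 189.91743205]
 [  0.           0.           1.        ]]
[ 0.07316532  0.00031203 -0.12479659] [[ 1.53248569e-04 -9.58360207e-01 -2.85562059e-01]
 [ 9.99999871e-01  8.83200510e-06  5.07015208e-04]
 [-4.83381114e-04 -2.85562100e-01  9.58360085e-01]]
```

View pics/wrist0b.png

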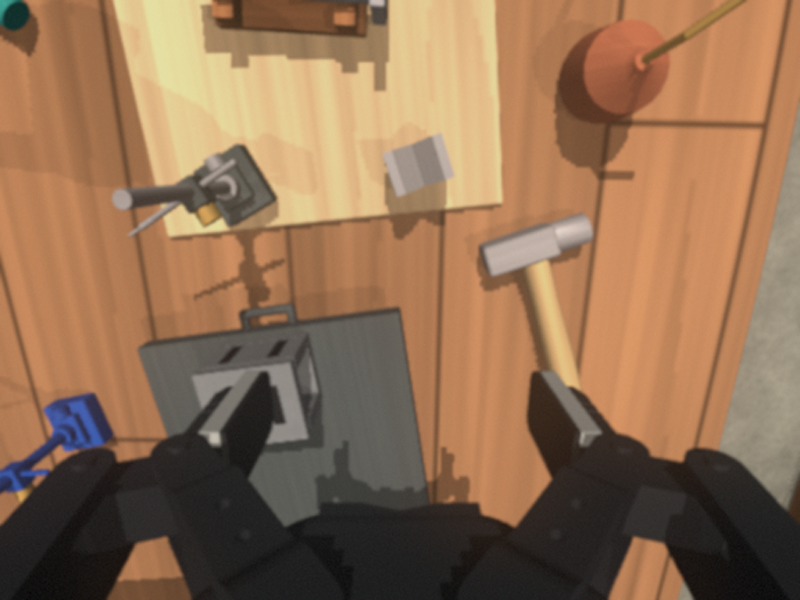

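The wrist camera looks straight down and gives a clear view: the gauge on the board at (215,190), a small V-block at (418,165), the cube at (255,390), and the blue decoy at (60,430). I'll use it to survey the board first, then the plate.

Call:
{"api": "move_arm", "payload": {
  "rows": [
    [3.4, -1.2, -1.7, 0, 0, 0, 1],
    [3.4, -1.2, -1.7, 0, 0, 0, 1],
    [3.4, -1.2, -1.7, 0, 0, 0, 1],
    [3.4, -1.2, -1.7, 0, 0, 0, 1],
    [3.4, -1.2, -1.7, 0, 0, 0, 1],
    [3.4, -1.2, -1.7, 0, 0, 0, 1],
    [0, 0, 0, 0, 0, 0, 1],
    [0, 0, 0, 0, 0, 0, 1],
    [0, 0, 0, 0, 0, 0, 1]
  ]
}}

```text
time: 0.9
tool_pos: [0.5529, 0.2038, 0.3516]
tool_rot: [-0.0, 0.707, 0.707, -0.001]
contact_force: [-0.4, 0.3, -0.0]
gripper_width: 1.002
grasp_force: 0.0
```

```bash
python3 - <<'E'
from h import *
import pickle
f=manip.grab_frame("wrist");pickle.dump(f,open("Fb.pkl","wb"))
cv2.imwrite("pics/b1.png",cv2.resize(f["img"],(800,600),interpolation=cv2.INTER_CUBIC));print(manip.state()["tool_pos"])
E
```

```text
[0.55289382 0.20322194 0.35095609]
```

View pics/b1.png

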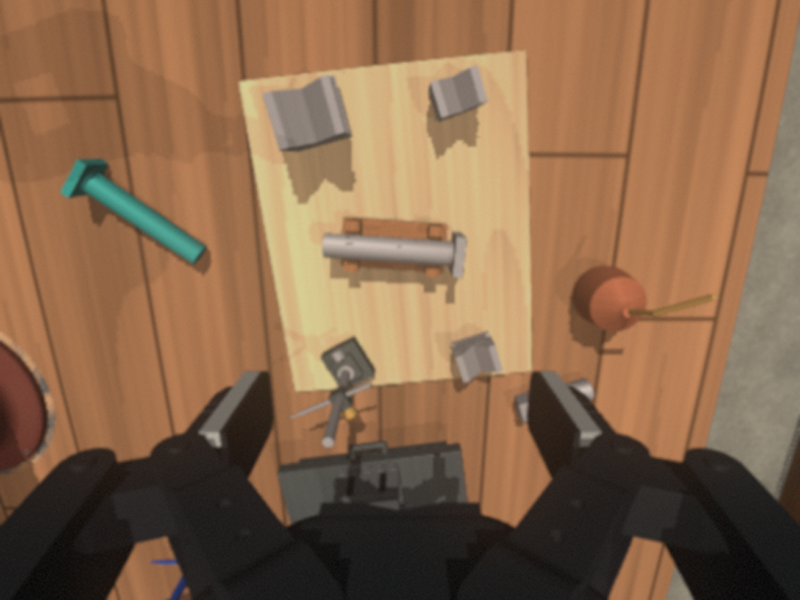

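Call:
{"api": "move_arm", "payload": {
  "rows": [
    [-3.7, 0, 0, 0, 0, 0, 1],
    [-3.7, 0, 0, 0, 0, 0, 1],
    [-3.7, 0, 0, 0, 0, 0, 1],
    [-3.7, 0, 0, 0, 0, 0, 1],
    [-3.7, 0, 0, 0, 0, 0, 1],
    [-3.7, 0, 0, 0, 0, 0, 1],
    [-3.7, 0, 0, 0, 0, 0, 1],
    [-3.7, 0, 0, 0, 0, 0, 1],
    [-3.7, 0, 0, 0, 0, 0, 1],
    [-3.7, 0, 0, 0, 0, 0, 1],
    [0, 0, 0, 0, 0, 0, 1],
    [0, 0, 0, 0, 0, 0, 1],
    [0, 0, 0, 0, 0, 0, 1]
  ]
}}

```text
time: 2.03
tool_pos: [0.5524, -0.1668, 0.3511]
tool_rot: [-0.001, 0.708, 0.706, -0.0]
contact_force: [-1.1, -0.5, 0.6]
gripper_width: 1.0
grasp_force: 0.0
```

```bash
python3 - <<'E'
from h import *
import pickle
f=manip.grab_frame("wrist");pickle.dump(f,open("Fp.pkl","wb"))
cv2.imwrite("pics/p1.png",cv2.resize(f["img"],(800,600),interpolation=cv2.INTER_CUBIC));print(manip.state()["tool_pos"])
E
```

```text
[ 0.55263071 -0.16598535  0.35145391]
```

View pics/p1.png

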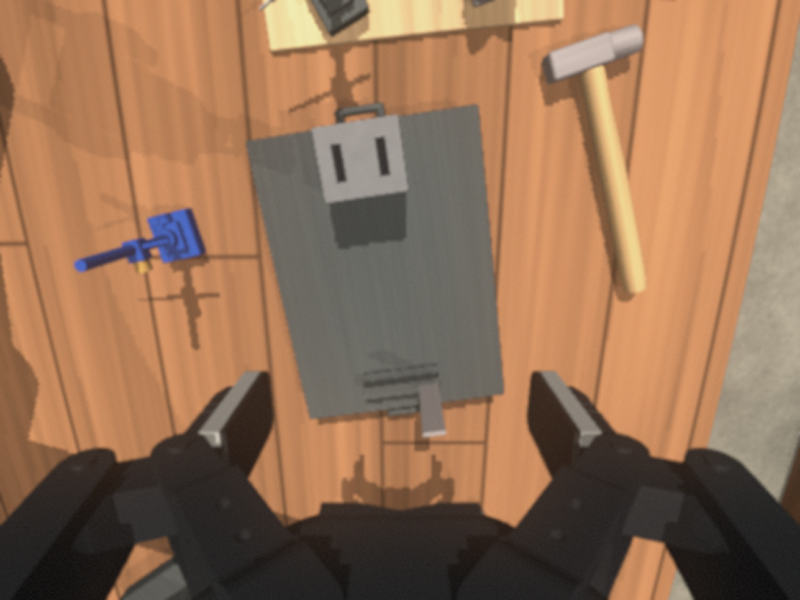

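The board view shows the small blocks at (477,357) and (458,93), the big block at (308,115), the shaft from (325,245) to its flange at (458,255), and the gauge base at (348,363) with its spindle top at (329,440). The plate view shows the plate corners at (248,142), (478,105), (503,393) and (312,418), and the cube top at (360,158).

Candidates in the board view (800 px scale):
- **Shaft:** grey (390,250) or turquoise (135,210). I choose the grey one.
- **Gauge:** black with grey at (348,363) or blue, seen at (180,235) in the plate view. I choose the grey one.
- **V-blocks:** (477,357), (458,93) or the big one (308,115). I choose the two small ones.

I'll check these choices in one close crop.

```bash
python3 - <<'E'
from h import *
import pickle
f=pickle.load(open("Fb.pkl","rb"));I=f["img"]
# origins in native px, 80x60 windows, x5
P=[(270,205),(258,30),(190,215),(200,130)]
c=[cv2.resize(I[y:y+60,x:x+80] if i<3 else I[y:y+75,x:x+100],(400,300),interpolation=cv2.INTER_CUBIC) for i,(x,y) in enumerate(P)]
cv2.imwrite("pics/c1.png",np.vstack([np.hstack(c[:2]),np.hstack(c[2:])]))
p=pickle.load(open("Fp.pkl","rb"))
# plate corners refined: mask plate dark, project contour to z=.045
J=p["img"].astype(int);m=((J.max(2)-J.min(2)<25)&(J.max(2)<190)).astype(np.uint8)*255
m[:, :150]=0;m[:,325:]=0;m[285:]=0;m[:62]=0
m=cv2.morphologyEx(m,cv2.MORPH_OPEN,np.ones((5,5)))
cs,_=cv2.findContours(m,cv2.RETR_EXTERNAL,cv2.CHAIN_APPROX_NONE);c=max(cs,key=cv2.contourArea)
h=cv2.convexHull(c);q=cv2.approxPolyDP(h,6,True)[:,0];print(cv2.contourArea(c),q.tolist())
for a in q: print(onz(p,*a,.045).round(4))
g=cv2.cvtColor(p["img"],cv2.COLOR_BGR2GRAY);cub=((g>115)&(m>0)).astype(np.uint8)*255
cub=cv2.morphologyEx(cub,cv2.MORPH_CLOSE,np.ones((13,13)))
cs,_=cv2.findContours(cub,cv2.RETR_EXTERNAL,cv2.CHAIN_APPROX_NONE);c=max(cs,key=cv2.contourArea)
r=cv2.minAreaRect(np.array([onz(p,*a[0],.105)[:2]*1000 for a in c],np.float32));print("cube",cv2.boundingRect(c),r)
E
```

```text
25102.5 [[304, 68], [320, 250], [282, 276], [199, 266], [159, 91]]
[ 0.6221 -0.0395  0.045 ]
[ 0.6631 -0.3298  0.045 ]
[ 0.5989 -0.3812  0.045 ]
[ 0.4526 -0.3609  0.045 ]
[ 0.4109 -0.0701  0.045 ]
cube (199, 74, 63, 56) ((520.6026000976562, -87.12254333496094), (71.82066345214844, 60.11088180541992), 8.210126876831055)
```

View pics/c1.png

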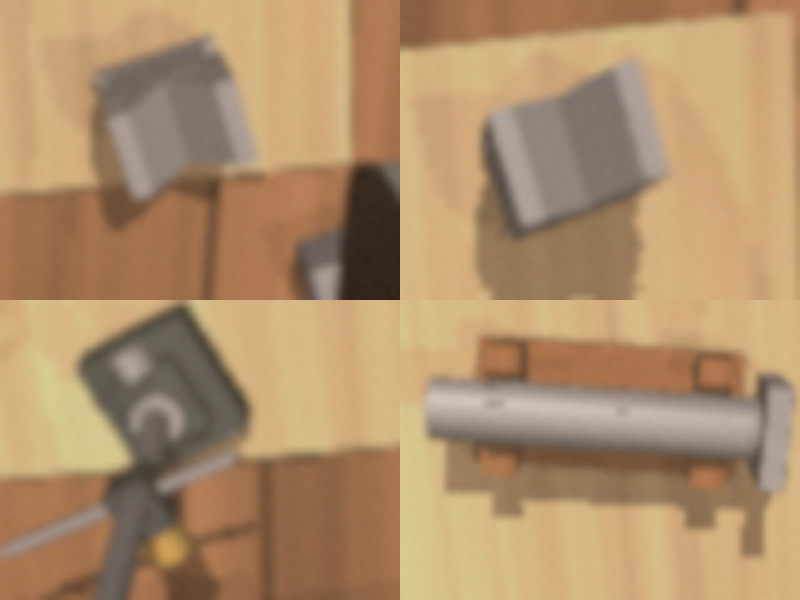

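The crop confirms the choices: two small V-blocks, the grey shaft with its flange at the right, and the dark gauge with its scriber running down-left to up-right. Next I'll work out the poses.

```bash
cat > m.py <<'E'
from h import *
import pickle
f=pickle.load(open("Fb.pkl","rb"))
def rect(o,s,pts,z):
    P=np.array([onz(f,o[0]+(x+.5)/s-.5,o[1]+(y+.5)/s-.5,z)[:2] for x,y in pts])*1000
    e=[np.linalg.norm(P[i]-P[(i+1)%4]) for i in range(4)]
    d=(P[1]-P[0])+(P[2]-P[3]);return P.mean(0).round(1),np.round(e,1),np.degrees(np.arctan2(d[1],d[0])).round(1)
if __name__=="__main__":
    print("A",rect((270,205),5,[(107,115),(222,78),(257,160),(140,200)],.048))
    print("B",rect((258,30),5,[(87,115),(232,60),(268,178),(118,235)],.048))
    g=lambda x,y,z,o=(190,215),s=5:(onz(f,o[0]+(x+.5)/s-.5,o[1]+(y+.5)/s-.5,z)*1000).round(1)
    print("gauge base corners",g(80,70,.024),g(182,5,.024),g(248,105,.024),"spindle",g(155,122,.028))
    pt=onz(f,293*.64,416*.64,.081)*1000;print("point",pt,"tail",g(238,155,.1),"sptop",onz(f,328*.64,441*.64,.166)*1000)
    for x,y in [(27,107),(355,127),(365,128)]: print("shaft",g(x,y,.038,(200,130),4))
    for x,y in [(390,85),(385,188),(365,76),(362,185)]: print("fl",g(x,y,.058,(200,130),4))
E
python3 m.py
```

```text
A (array([637.7,  74.8]), array([39.9, 32.9, 41.7, 33.9]), np.float64(20.2))
B (array([605.7, 342. ]), array([42.7, 32.8, 45. , 33.1]), np.float64(19.9))
gauge base corners [465.   70.6  24. ] [501.8  95.3  24. ] [524.1  57.2  24. ] spindle [491.4  52.4  28. ]
point [443.36288987  30.24195109  81.        ] tail [525.8  77.7 100. ] sptop [494.28688478  59.80887742 166.        ]
shaft [475.3 201.4  38. ]
shaft [605.3 193.5  38. ]
shaft [609.3 193.1  38. ]
fl [615.5 213.3  58. ]
fl [615.3 173.5  58. ]
fl [606.  216.6  58. ]
fl [606.4 174.7  58. ]
```

Call:
{"api": "move_arm", "payload": {
  "rows": [
    [3.44, 1.21, 1.8, 0, 0, 0, 1],
    [3.44, 1.21, 1.8, 0, 0, 0, 1],
    [3.44, 1.21, 1.8, 0, 0, 0, 1],
    [3.44, 1.21, 1.8, 0, 0, 0, 1],
    [3.44, 1.21, 1.8, 0, 0, 0, 1],
    [3.44, 1.21, 1.8, 0, 0, 0, 1],
    [3.44, 1.21, 1.8, 0, 0, 0, 1],
    [0, 0, 2.5, 0, 0, -6.7, 1],
    [0, 0, 2.5, 0, 0, -6.7, 1],
    [0, 0, 2.5, 0, 0, -6.7, 1],
    [0, 0, 0, 0, 0, 0, 1],
    [0, 0, 0, 0, 0, 0, 1],
    [0, 0, 0, 0, 0, 0, 1]
  ]
}}

```text
time: 3.17
tool_pos: [0.6383, 0.0754, 0.153]
tool_rot: [0.001, 0.574, 0.819, 0.001]
contact_force: [0.4, -0.2, -0.0]
gripper_width: 1.001
grasp_force: 0.0
```

```bash
cat >> h.py <<'E'
from scipy.spatial.transform import Rotation as Ro
def tool():
    s=manip.state();q=np.array(s["tool_rot"]);M=Ro.from_quat(q[[1,2,3,0]]).as_matrix()
    psi=np.degrees(np.arctan2(M[1,0],M[0,0]));return np.array(s["tool_pos"]),M,psi
def go(target,psi=None):
    "shift in tool cm (current axes) and az deg to reach target"
    p,M,a=tool();print("pos",p.round(4),"psi",round(a,2),"zdir",M[:,2].round(3));print("shift cm",(M.T@(np.array(target)-p)*100).round(2), None if psi is None else "az %.2f"%(((a-psi)+180)%360-180))
E
python3 - <<'E'
from h import *
f=manip.grab_frame("wrist");import pickle;pickle.dump(f,open("Fa.pkl","wb"))
cv2.imwrite("pics/a1.png",cv2.resize(f["img"],(800,600),interpolation=cv2.INTER_CUBIC))
go([.6377,.0748,.033],110.2)
E
```

```text
pos [0.6389 0.0752 0.1539] psi 110.02 zdir [ 0.004  0.    -1.   ]
shift cm [ 0.02 -0.17 12.09] az -0.18
```

View pics/a1.png

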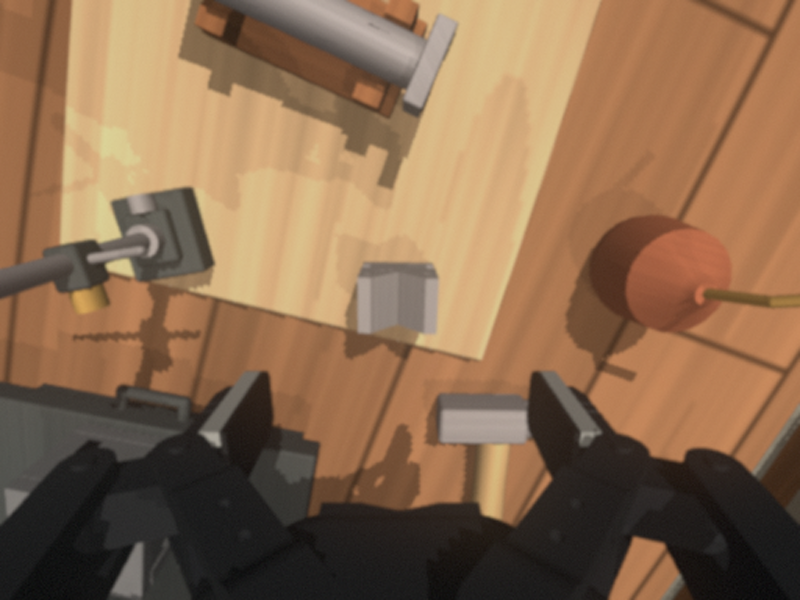

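The block is centred between the fingers and square to them, with its top corners at (357,277), (438,276), (436,333) and (359,333). I'll descend and grip.

Call:
{"api": "move_arm", "payload": {
  "rows": [
    [0, -0.15, 3.0, 0, 0, 0, 1],
    [0, 0, 3.0, 0, 0, 0, 1],
    [0, 0, 3.0, 0, 0, 0, 1],
    [0, 0, 2.0, 0, 0, 0, 1],
    [0, 0, 1.0, 0, 0, 0, 1],
    [0, 0, 0, 0, 0, 0, 1],
    [0, 0, 0, 0, 0, 0, 1],
    [0, 0, 0, 0, 0, 0, -1],
    [0, 0, 0, 0, 0, 0, -1],
    [0, 0, 0, 0, 0, 0, -1],
    [0, 0, 0, 0, 0, 0, -1],
    [0, 0, 0, 0, 0, 0, -1],
    [0, 0, 0, 0, 0, 0, -1],
    [0, 0, 0, 0, 0, 0, -1],
    [0, 0, 0, 0, 0, 0, -1],
    [0, 0, 0, 0, 0, 0, -1]
  ]
}}

```text
time: 4.55
tool_pos: [0.6378, 0.0743, 0.0333]
tool_rot: [0.001, 0.573, 0.82, 0.001]
contact_force: [0.2, 0.1, 6.2]
gripper_width: 0.508
grasp_force: 62.8
```

```bash
python3 - <<'E'
from h import *
go([.5311,-.1570,.15],98.1);s=manip.state();print(s["gripper_width"],s["grasp_force"],s["contact_force"])
E
```

```text
pos [0.6378 0.0743 0.0333] psi 110.1 zdir [ 0.003  0.    -1.   ]
shift cm [-18.07 -17.93 -11.71] az 12.00
0.5083825566983836 62.84797288477421 [0.19690883 0.08643512 6.18100361]
```

Call:
{"api": "move_arm", "payload": {
  "rows": [
    [0, 0, -1.5, 0, 0, 0, -1],
    [0, 0, -3.5, 0, 0, 0, -1],
    [0, 0, -4.0, 0, 0, 0, -1],
    [0, 0, -4.0, 0, 0, 0, -1],
    [0, 0, -3.4, 0, 0, 0, -1],
    [-1.8, -1.79, 0, 0, 0, 0, -1],
    [-2.71, -2.69, 0, 0, 0, 0, -1],
    [-2.71, -2.69, 0, 0, 0, 0, -1],
    [-2.71, -2.69, 0, 0, 0, 0, -1],
    [-2.71, -2.69, 0, 0, 0, 0, -1],
    [-2.71, -2.69, 0, 0, 0, 0, -1],
    [-2.71, -2.69, 0, 0, 0, 0, -1],
    [0, 0, 0, 0, 0, 4, -1],
    [0, 0, 0, 0, 0, 4, -1],
    [0, 0, 0, 0, 0, 4, -1],
    [0, 0, 0, 0, 0, 0, -1],
    [0, 0, 0, 0, 0, 0, -1],
    [0, 0, 0, 0, 0, 0, -1]
  ]
}}

```text
time: 6.05
tool_pos: [0.5295, -0.1566, 0.1949]
tool_rot: [-0.001, 0.655, 0.756, -0.0]
contact_force: [-0.3, -0.5, -4.0]
gripper_width: 0.507
grasp_force: 62.4
```

```bash
python3 - <<'E'
from h import *
f=manip.grab_frame("wrist");import pickle;pickle.dump(f,open("Fc.pkl","wb"))
cv2.imwrite("pics/a2.png",cv2.resize(f["img"],(800,600),interpolation=cv2.INTER_CUBIC))
go([.5311,-.1570,.0725],98.1);print(manip.state()["grasp_force"])
E
```

```text
pos [ 0.5297 -0.1566  0.195 ] psi 98.19 zdir [-0.001  0.    -1.   ]
shift cm [-0.07  0.14 12.25] az 0.09
62.44245082139969
```

View pics/a2.png

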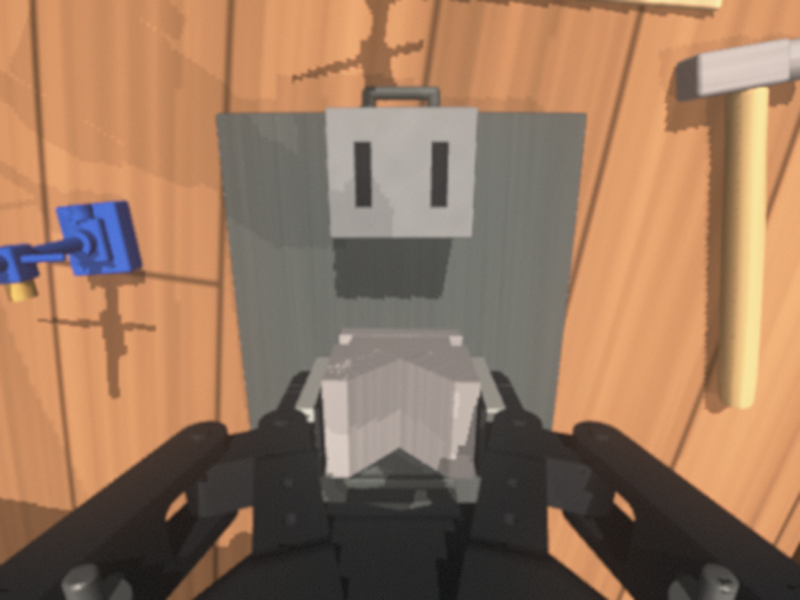

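The block is held level and square to the plate. The cube top spans columns 326–476 and its near edge is at row 237. The plate edges run from 217/587 at row 114 to 250/556 at row 410. I'll work out the residual offset from the middle line.

```bash
python3 - <<'E'
from h import *
import pickle
f=pickle.load(open("Fc.pkl","rb"));p,M,a=tool()
def rel(u,v,z): return ((M.T@(onz(f,(u+.5)*.64-.5,(v+.5)*.64-.5,z)-p))*1000).round(1)[:2]
for n,pts,z in [("plate",[(218,114),(587,114),(231,240),(573,240),(250,410),(553,410)],.045),("cube",[(326,109),(477,109),(331,237),(472,237)],.105),("blk",[(322,378),(480,378),(326,478),(473,474)],p[2]+.0147)]:
    print(n,[rel(u,v,z).tolist() for u,v in pts])
E
```

```text
plate [[103.9, -106.8], [104.0, 110.9], [29.0, -106.7], [29.1, 110.5], [-93.2, -106.7], [-93.1, 110.2]]
cube [[98.9, -33.4], [99.0, 35.8], [40.0, -33.5], [40.1, 36.1]]
blk [[16.8, -21.3], [16.8, 22.8], [-16.8, -21.9], [-15.3, 22.4]]
```

Call:
{"api": "move_arm", "payload": {
  "rows": [
    [-0.07, 0.11, 3, 0, 0, 0, -1],
    [0, 0, 3.5, 0, 0, 0, -1],
    [0, 0, 3, 0, 0, 0, -1],
    [0, 0, 1.5, 0, 0, 0, -1],
    [0, 0, 0.8, 0, 0, 0, -1],
    [0, 0, 0.2, 0, 0, 0, -1],
    [0, 0, 0.15, 0, 0, 0, -1],
    [0, 0, 0, 0, 0, 0, -1],
    [0, 0, 0, 0, 0, 0, -1]
  ]
}}

```text
time: 6.85
tool_pos: [0.5324, -0.158, 0.0757]
tool_rot: [0.002, 0.655, 0.755, 0.0]
contact_force: [0.1, -0.2, -2.8]
gripper_width: 0.506
grasp_force: 62.5
```

Call:
{"api": "move_arm", "payload": {
  "rows": [
    [0, 0, 0.1, 0, 0, 0, -1],
    [0, 0, 0, 0, 0, 0, -1],
    [0, 0, 0.1, 0, 0, 0, -1],
    [0, 0, 0, 0, 0, 0, -1]
  ]
}}

```text
time: 7.18
tool_pos: [0.5315, -0.1577, 0.0724]
tool_rot: [0.001, 0.655, 0.755, 0.0]
contact_force: [0.2, -0.3, -1.6]
gripper_width: 0.504
grasp_force: 62.6
```

Call:
{"api": "move_arm", "payload": {
  "rows": [
    [0, 0, 0.08, 0, 0, 0, -1],
    [0, 0, 0, 0, 0, 0, -1],
    [0, 0, 0, 0, 0, 0, -1]
  ]
}}

```text
time: 7.43
tool_pos: [0.5316, -0.1577, 0.0723]
tool_rot: [0.0, 0.655, 0.755, 0.0]
contact_force: [-2.9, 0.9, 5.3]
gripper_width: 0.511
grasp_force: 63.5
```

Call:
{"api": "move_arm", "payload": {
  "rows": [
    [0, 0, 0, 0, 0, 0, 0.2],
    [0, 0, 0, 0, 0, 0, 1],
    [0, 0, 0, 0, 0, 0, 1],
    [0, 0, 0, 0, 0, 0, 1],
    [0, 0, 0, 0, 0, 0, 1],
    [0, 0, 0, 0, 0, 0, 1],
    [0, 0, -2, 0, 0, 0, 1],
    [0, 0, -4, 0, 0, 0, 1],
    [0, 0, -4, 0, 0, 0, 1],
    [0, 0, -4, 0, 0, 0, 1],
    [0, 0, -4, 0, 0, 0, 1]
  ]
}}

```text
time: 8.35
tool_pos: [0.5308, -0.1573, 0.2527]
tool_rot: [-0.0, 0.655, 0.755, -0.0]
contact_force: [0.6, -0.3, -0.5]
gripper_width: 0.995
grasp_force: 0.0
```

Call:
{"api": "move_arm", "payload": {
  "rows": [
    [3.73, 1.11, 0, 0, 0, 0, 1],
    [3.73, 1.11, 0, 0, 0, 0, 1],
    [3.73, 1.11, 0, 0, 0, 0, 1],
    [3.73, 1.11, 0, 0, 0, 0, 1],
    [3.73, 1.11, 0, 0, 0, 0, 1],
    [3.73, 1.11, 0, 0, 0, 0, 1],
    [3.73, 1.11, 0, 0, 0, 0, 1],
    [3.73, 1.11, 0, 0, 0, 0, 1],
    [3.73, 1.11, 0, 0, 0, 0, 1],
    [3.73, 1.11, 0, 0, 0, 0, 1],
    [3.73, 1.11, 0, 0, 0, 0, 1],
    [3.73, 1.11, 0, 0, 0, 0, 1],
    [3.73, 1.11, 0, 0, 0, 0, 1],
    [0, 0, 2.5, 0, 0, -6, 1],
    [0, 0, 2.5, 0, 0, -6, 1],
    [0, 0, 2.5, 0, 0, 0, 1],
    [0, 0, 0, 0, 0, 0, 1],
    [0, 0, 0, 0, 0, 0, 1],
    [0, 0, 0, 0, 0, 0, 1]
  ]
}}

```text
time: 9.93
tool_pos: [0.6064, 0.3431, 0.1775]
tool_rot: [0.0, 0.573, 0.82, 0.001]
contact_force: [-0.1, 0.1, 0.7]
gripper_width: 0.999
grasp_force: 0.0
```

```bash
python3 - <<'E'
from h import *
f=manip.grab_frame("wrist");import pickle;pickle.dump(f,open("Fd.pkl","wb"))
cv2.imwrite("pics/b2.png",cv2.resize(f["img"],(800,600),interpolation=cv2.INTER_CUBIC)[150:450,200:600])
go([.6057,.342,.033],109.9)
E
```

```text
pos [0.6068 0.3432 0.1786] psi 110.07 zdir [ 0.003  0.001 -1.   ]
shift cm [-0.08 -0.2  14.56] az 0.17
```

View pics/b2.png

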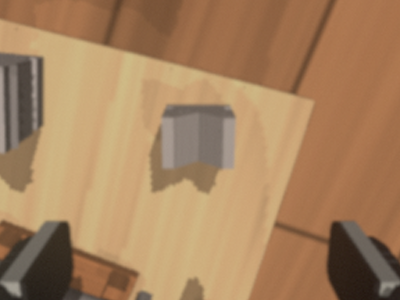

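The second small block sits square and centred at about (398,291), clear of the big block at the left. I'll descend and grip.

Call:
{"api": "move_arm", "payload": {
  "rows": [
    [-0.08, -0.15, 3.0, 0, 0, 0, 1],
    [0, 0, 3.5, 0, 0, 0, 1],
    [0, 0, 3.5, 0, 0, 0, 1],
    [0, 0, 3.0, 0, 0, 0, 1],
    [0, 0, 1.5, 0, 0, 0, 1],
    [0, 0, 0, 0, 0, 0, 1],
    [0, 0, 0, 0, 0, 0, 1],
    [0, 0, 0, 0, 0, 0, -1],
    [0, 0, 0, 0, 0, 0, -1],
    [0, 0, 0, 0, 0, 0, -1],
    [0, 0, 0, 0, 0, 0, -1],
    [0, 0, 0, 0, 0, 0, -1],
    [0, 0, 0, 0, 0, 0, -1],
    [0, 0, 0, 0, 0, 0, -1],
    [0, 0, 0, 0, 0, 0, -1]
  ]
}}

```text
time: 11.23
tool_pos: [0.606, 0.3423, 0.0337]
tool_rot: [0.001, 0.573, 0.82, 0.002]
contact_force: [-0.5, 0.1, 6.0]
gripper_width: 0.507
grasp_force: 63.4
```

```bash
python3 - <<'E'
from h import *
go([.5420,-.2315,.2],98.1)
E
```

```text
pos [0.606  0.3423 0.0337] psi 110.1 zdir [ 0.003  0.001 -1.   ]
shift cm [-51.69 -25.67 -16.73] az 12.00
```

Call:
{"api": "move_arm", "payload": {
  "rows": [
    [0, 0, -1.5, 0, 0, 0, -1],
    [0, 0, -3.5, 0, 0, 0, -1],
    [0, 0, -4.0, 0, 0, 0, -1],
    [0, 0, -4.0, 0, 0, 0, -1],
    [0, 0, -4, 0, 0, 0, -1],
    [0, 0, -3, 0, 0, 0, -1],
    [0, 0, 0, 0, 0, 0, -1]
  ]
}}

```text
time: 11.82
tool_pos: [0.6076, 0.3431, 0.2417]
tool_rot: [0.004, 0.573, 0.82, 0.006]
contact_force: [1.4, 1.3, -1.5]
gripper_width: 0.503
grasp_force: 62.8
```

Call:
{"api": "move_arm", "payload": {
  "rows": [
    [-1.62, -0.83, 0, 0, 0, 0, -1],
    [-3.23, -1.6, 0, 0, 0, 0, -1],
    [-3.23, -1.6, 0, 0, 0, 0, -1],
    [-3.23, -1.6, 0, 0, 0, 0, -1],
    [-3.23, -1.6, 0, 0, 0, 0, -1],
    [-3.23, -1.6, 0, 0, 0, 0, -1],
    [-3.23, -1.6, 0, 0, 0, 0, -1],
    [-3.23, -1.6, 0, 0, 0, 0, -1],
    [-3.23, -1.6, 0, 0, 0, 0, -1],
    [-3.23, -1.6, 0, 0, 0, 0, -1],
    [-3.23, -1.6, 0, 0, 0, 0, -1],
    [-3.23, -1.6, 0, 0, 0, 0, -1],
    [-3.23, -1.6, 0, 0, 0, 0, -1],
    [-3.23, -1.6, 0, 0, 0, 0, -1],
    [-3.23, -1.6, 0, 0, 0, 0, -1],
    [-3.23, -1.6, 0, 0, 0, 0, -1],
    [-1.62, -0.83, 0, 0, 0, 6, -1],
    [0, 0, 0, 0, 0, 6, -1],
    [0, 0, 0, 0, 0, 0, -1],
    [0, 0, 0, 0, 0, 0, -1]
  ]
}}

```text
time: 13.48
tool_pos: [0.5403, -0.2315, 0.2293]
tool_rot: [-0.002, 0.655, 0.756, -0.0]
contact_force: [0.8, 0.9, -4.3]
gripper_width: 0.511
grasp_force: 62.6
```

```bash
python3 - <<'E'
from h import *
f=manip.grab_frame("wrist");import pickle;pickle.dump(f,open("Fe.pkl","wb"))
cv2.imwrite("pics/e1.png",cv2.resize(f["img"],(800,600),interpolation=cv2.INTER_CUBIC))
go([.5415,-.2314,.0725],98.1)
E
```

```text
pos [ 0.5406 -0.2312  0.2297] psi 98.26 zdir [-0.002  0.001 -1.   ]
shift cm [-0.06  0.11 15.72] az 0.16
```

View pics/e1.png

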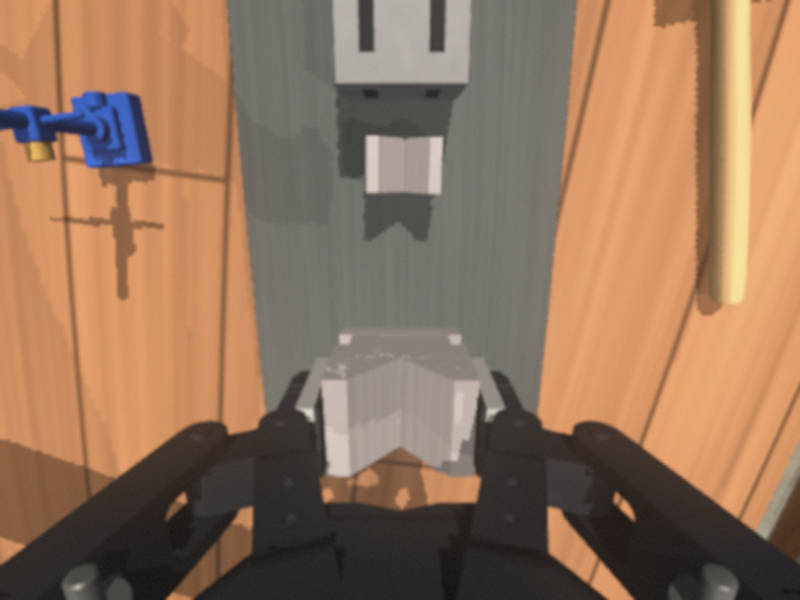

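The first block stands on the plate with its top at cols 365–442, rows 137–193, below the cube's edge at row 83. The second block is held with its top at cols 322–480 and its far edge at row 377. I'll compute the offsets.

```bash
python3 - <<'E'
from h import *
import pickle
f=pickle.load(open("Fe.pkl","rb"));p,M,a=tool()
def rel(u,v,z): return ((M.T@(onz(f,(u+.5)*.64-.5,(v+.5)*.64-.5,z)-p))*1000).round(1)[:2]
for n,pts,z in [("plate",[(232,80),(573,80),(245,220),(558,220),(257,330),(546,330)],.045),("cube",[(334,83),(469,83)],.105),("A",[(365,137),(442,137),(367,193),(442,193)],.087),("blk",[(322,378),(480,378),(326,476),(475,474)],p[2]+.0147)]:
    print(n,[rel(u,v,z).tolist() for u,v in pts])
E
```

```text
plate [[128.3, -109.1], [128.2, 113.2], [37.4, -108.9], [37.4, 111.9], [-45.3, -108.1], [-45.3, 111.1]]
cube [[115.6, -34.2], [115.5, 36.6]]
A [[89.8, -19.8], [89.7, 24.7], [58.1, -19.3], [58.0, 25.5]]
blk [[16.5, -21.5], [16.5, 22.5], [-16.1, -22.0], [-15.4, 22.8]]
```

Call:
{"api": "move_arm", "payload": {
  "rows": [
    [-0.1, 0.2, 3, 0, 0, 0.15, -1],
    [0, 0, 3.5, 0, 0, 0, -1],
    [0, 0, 3.5, 0, 0, 0, -1],
    [0, 0, 3, 0, 0, 0, -1],
    [0, 0, 1.5, 0, 0, 0, -1],
    [0, 0, 0.6, 0, 0, 0, -1],
    [0, 0, 0.2, 0, 0, 0, -1],
    [0, 0, 0.2, 0, 0, 0, -1],
    [0, 0, 0, 0, 0, 0, -1],
    [0, 0, 0, 0, 0, 0, -1]
  ]
}}

```text
time: 14.37
tool_pos: [0.5446, -0.2332, 0.078]
tool_rot: [0.002, 0.656, 0.755, 0.0]
contact_force: [1.5, -0.0, -4.6]
gripper_width: 0.509
grasp_force: 62.5
```

Call:
{"api": "move_arm", "payload": {
  "rows": [
    [0, 0, 0.2, 0, 0, 0, -1],
    [0, 0, 0, 0, 0, 0, -1],
    [0, 0, 0.1, 0, 0, 0, -1],
    [0, 0, 0, 0, 0, 0, -1],
    [0, 0, 0, 0, 0, 0, -1]
  ]
}}

```text
time: 14.78
tool_pos: [0.5433, -0.2327, 0.073]
tool_rot: [0.0, 0.656, 0.754, -0.0]
contact_force: [1.3, 0.4, -4.3]
gripper_width: 0.512
grasp_force: 62.5
```

```bash
python3 - <<'E'
from h import *
go([.5415,-.2314,.0725],98.1)
E
```

```text
pos [ 0.5433 -0.2327  0.073 ] psi 97.95 zdir [ 0. -0. -1.]
shift cm [ 0.15 -0.16  0.05] az -0.15
```

Call:
{"api": "move_arm", "payload": {
  "rows": [
    [0.05, -0.05, 0.05, 0, 0, 0, -1],
    [0, 0, 0, 0, 0, 0, -1],
    [0, 0, 0, 0, 0, 0, -1]
  ]
}}

```text
time: 15.03
tool_pos: [0.543, -0.2324, 0.0727]
tool_rot: [0.0, 0.656, 0.754, 0.0]
contact_force: [0.3, 0.1, -3.2]
gripper_width: 0.504
grasp_force: 62.6
```

Call:
{"api": "move_arm", "payload": {
  "rows": [
    [0, 0, 0.06, 0, 0, 0, -1],
    [0, 0, 0, 0, 0, 0, -1],
    [0, 0, 0, 0, 0, 0, -1]
  ]
}}

```text
time: 15.28
tool_pos: [0.543, -0.2324, 0.0727]
tool_rot: [0.0, 0.656, 0.754, -0.0]
contact_force: [-1.7, 0.9, 3.3]
gripper_width: 0.504
grasp_force: 63.4
```

Call:
{"api": "move_arm", "payload": {
  "rows": [
    [0, 0, 0, 0, 0, 0, 0.2],
    [0, 0, 0, 0, 0, 0, 1],
    [0, 0, 0, 0, 0, 0, 1],
    [0, 0, 0, 0, 0, 0, 1],
    [0, 0, 0, 0, 0, 0, 1],
    [0, 0, 0, 0, 0, 0, 1],
    [0, 0, -2, 0, 0, 0, 1],
    [0, 0, -4, 0, 0, 0, 1],
    [0, 0, -4, 0, 0, 0, 1],
    [0, 0, -4, 0, 0, 0, 1],
    [0, 0, -4, 0, 0, 0, 1],
    [-2, 0, 0, 0, 0, 0, 1],
    [-2, 0, 0, 0, 0, 0, 1],
    [0, 0, 0, 0, 0, 0, 1],
    [0, 0, 0, 0, 0, 0, 1],
    [0, 0, 0, 0, 0, 0, 1]
  ]
}}

```text
time: 16.62
tool_pos: [0.548, -0.2714, 0.2511]
tool_rot: [-0.001, 0.656, 0.754, 0.0]
contact_force: [0.3, -0.1, -0.0]
gripper_width: 0.997
grasp_force: 0.0
```

```bash
python3 - <<'E'
from h import *
f=manip.grab_frame("wrist");import pickle;pickle.dump(f,open("Fg.pkl","wb"))
I=cv2.resize(f["img"],(800,600),interpolation=cv2.INTER_CUBIC);cv2.imwrite("pics/g1.png",I)
g=cv2.cvtColor(f["img"],cv2.COLOR_BGR2GRAY);p,M,a=tool();print(p,a)
hsv=cv2.cvtColor(f["img"],cv2.COLOR_BGR2HSV)
m=((g>125)&(hsv[...,1]<60)).astype(np.uint8)*255;m=cv2.morphologyEx(m,cv2.MORPH_CLOSE,np.ones((5,5)))
for c in cv2.findContours(m,cv2.RETR_EXTERNAL,cv2.CHAIN_APPROX_NONE)[0]:
    if cv2.contourArea(c)<400: continue
    P=np.array([(M.T@(onz(f,*q[0],.087)-p))[:2]*1000 for q in c],np.float32)
    print(cv2.boundingRect(c),cv2.minAreaRect(P))
E
```

```text
[ 0.54799399 -0.27110318  0.25104611] 97.96837603290092
(483, 239, 29, 78) ((-128.93682861328125, 307.8908386230469), (107.74702453613281, 29.40021514892578), 8.018288612365723)
(234, 123, 46, 35) ((40.18739318847656, 1.3136940002441406), (34.64238739013672, 45.80398941040039), 1.1299211978912354)
(232, 42, 48, 39) ((114.66095733642578, 0.7457866668701172), (33.46928024291992, 45.41008377075195), 1.2306855916976929)
(213, 0, 82, 7) ((164.56222534179688, -1.3345489501953125), (5.022733688354492, 73.99150848388672), 0.035935018211603165)
```

View pics/g1.png

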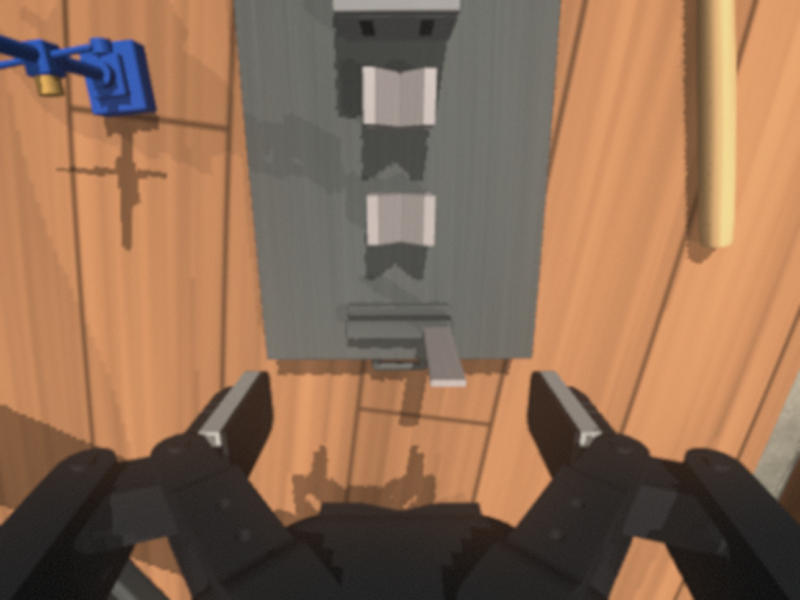

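Both blocks stand square on the middle line. The crop shows A at (400,97) and B at (400,218); they are 74.5 mm apart and within 0.6 mm of being in line. The square at (400,330) is untouched. Next is the shaft.

Call:
{"api": "move_arm", "payload": {
  "rows": [
    [3.87, 0.52, 0, 0, 0, 0, 1],
    [3.87, 0.52, 0, 0, 0, 0, 1],
    [3.87, 0.52, 0, 0, 0, 0, 1],
    [3.87, 0.52, 0, 0, 0, 0, 1],
    [3.87, 0.52, 0, 0, 0, 0, 1],
    [3.87, 0.52, 0, 0, 0, 0, 1],
    [3.87, 0.52, 0, 0, 0, 0, 1],
    [3.87, 0.52, 0, 0, 0, 0, 1],
    [3.87, 0.52, 0, 0, 0, 0, 1],
    [3.87, 0.52, 0, 0, 0, 0, 1],
    [3.87, 0.52, 0, 0, 0, 0, 1],
    [3.87, 0.52, 0, 0, 0, 0, 1]
  ]
}}

```text
time: 17.67
tool_pos: [0.5447, 0.1993, 0.2516]
tool_rot: [-0.0, 0.656, 0.755, -0.0]
contact_force: [1.4, 0.2, 0.3]
gripper_width: 1.004
grasp_force: 0.0
```

Call:
{"api": "move_arm", "payload": {
  "rows": [
    [0, 0, 0, 0, 0, 6.77, 1],
    [0, 0, 0, 0, 0, 6.77, 1],
    [0, 0, 0, 0, 0, 6.77, 1],
    [0, 0, 0, 0, 0, 6.77, 1],
    [0, 0, 0, 0, 0, 6.77, 1],
    [0, 0, 0, 0, 0, 6.77, 1],
    [0, 0, 0, 0, 0, 6.77, 1],
    [0, 0, 0, 0, 0, 6.77, 1],
    [0, 0, 0, 0, 0, 6.77, 1],
    [0, 0, 0, 0, 0, 6.77, 1],
    [0, 0, 0, 0, 0, 6.77, 1],
    [0, 0, 0, 0, 0, 6.77, 1],
    [0, 0, 0, 0, 0, 6.77, 1],
    [0, 0, 0, 0, 0, 6.77, 1],
    [0, 0, 0, 0, 0, 6.77, 1],
    [0, 0, 0, 0, 0, 0, 1],
    [0, 0, 0, 0, 0, 0, 1],
    [0, 0, 0, 0, 0, 0, 1]
  ]
}}

```text
time: 19.17
tool_pos: [0.5455, 0.197, 0.2516]
tool_rot: [0.0, 1.0, -0.03, -0.0]
contact_force: [0.3, -0.4, 0.4]
gripper_width: 0.996
grasp_force: 0.0
```

```bash
python3 - <<'E'
from h import *
f=manip.grab_frame("wrist");import pickle;pickle.dump(f,open("Fs.pkl","wb"))
I=cv2.resize(f["img"],(800,600),interpolation=cv2.INTER_CUBIC);cv2.imwrite("pics/s1.png",I)
go([.5454,.1972,.041],-3.5);print(manip.state()["joint_pos"].round(2))
E
```

```text
pos [0.5456 0.1969 0.2517] psi -3.47 zdir [-0. -0. -1.]
shift cm [-1.000e-02 -3.000e-02  2.107e+01] az 0.03
[ 0.22 -0.05  1.72  0.    1.48  1.85]
```

View pics/s1.png

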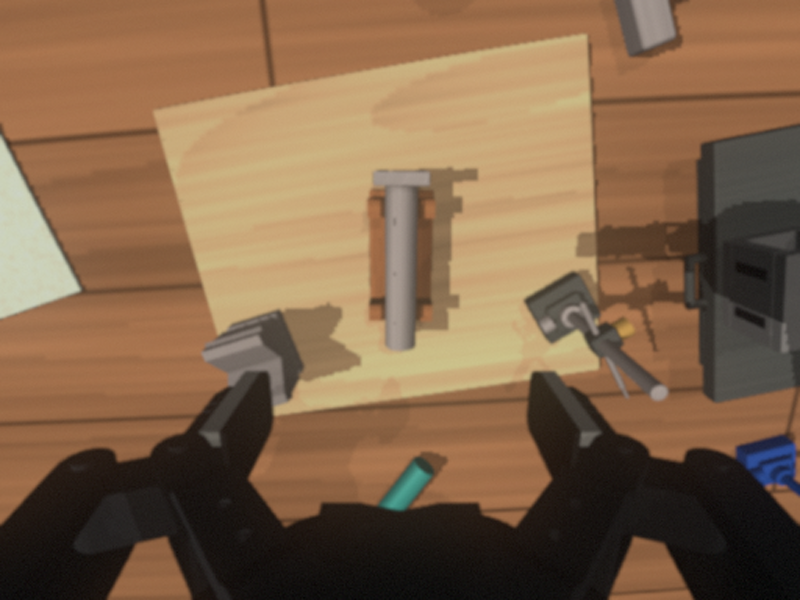

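The shaft is aligned between the fingers: cols 387–416, flange at row 178, free end at row 349. The turquoise one lies elsewhere, at (408,485). I'll descend and grip.

Call:
{"api": "move_arm", "payload": {
  "rows": [
    [0, 0, 3.0, 0, 0, 0, 1],
    [0, 0, 4.0, 0, 0, 0, 1],
    [0, 0, 4.0, 0, 0, 0, 1],
    [0, 0, 4.0, 0, 0, 0, 1],
    [0, 0, 3.0, 0, 0, 0, 1],
    [0, 0, 2.0, 0, 0, 0, 1],
    [0, 0, 1.0, 0, 0, 0, 1],
    [0, 0, 0, 0, 0, 0, 1],
    [0, 0, 0, 0, 0, 0, 1],
    [0, 0, 0, 0, 0, 0, -1],
    [0, 0, 0, 0, 0, 0, -1],
    [0, 0, 0, 0, 0, 0, -1],
    [0, 0, 0, 0, 0, 0, -1],
    [0, 0, 0, 0, 0, 0, -1],
    [0, 0, 0, 0, 0, 0, -1],
    [0, 0, 0, 0, 0, 0, -1],
    [0, 0, 0, 0, 0, 0, -1],
    [0, 0, 0, 0, 0, 0, -1],
    [0, 0, 0, 0, 0, 0, -1]
  ]
}}

```text
time: 20.8
tool_pos: [0.5464, 0.1964, 0.043]
tool_rot: [0.0, 1.0, -0.031, 0.0]
contact_force: [-1.7, -3.1, 5.1]
gripper_width: 0.274
grasp_force: 58.6
```

```bash
python3 - <<'E'
from h import *
import pickle
f=pickle.load(open("Fs.pkl","rb"))
for v,z in((172,.058),(186,.058),(343,.045),(349,.038)): print(onz(f,401*.64,v*.64,z).round(4))
go([.5382,-.1937,.0925],98.1)
E
```

```text
[0.615  0.1923 0.058 ]
[0.6054 0.1929 0.058 ]
[0.4804 0.2002 0.045 ]
[0.472  0.2006 0.038 ]
pos [0.5464 0.1964 0.043 ] psi -3.59 zdir [ 0.001 -0.001 -1.   ]
shift cm [ 1.63 38.98 -4.92] az -101.69
```

Call:
{"api": "move_arm", "payload": {
  "rows": [
    [0, 0, -0.5, 0, 0, 0, -1],
    [0, 0, -1, 0, 0, 0, -1],
    [0, 0, -2, 0, 0, 0, -1],
    [0, 0, -3.0, 0, 0, 0, -1],
    [0, 0, -3.5, 0, 0, 0, -1],
    [0, 0, -3.5, 0, 0, 0, -1],
    [0, 0, -3.5, 0, 0, 0, -1],
    [0, 0, -3, 0, 0, 0, -1],
    [0, 0, -1.5, 0, 0, 0, -1],
    [0, 0, 0, 0, 0, 0, -1],
    [0, 0, 0, 0, 0, 0, -1]
  ]
}}

```text
time: 21.72
tool_pos: [0.5456, 0.1969, 0.257]
tool_rot: [-0.0, 1.0, -0.031, 0.0]
contact_force: [0.3, -0.1, -5.6]
gripper_width: 0.271
grasp_force: 59.5
```

Call:
{"api": "move_arm", "payload": {
  "rows": [
    [0.1, 1.5, 0, 0, 0, 0, -1],
    [0.1, 2.5, 0, 0, 0, 0, -1],
    [0.1, 3.2, 0, 0, 0, 0, -1],
    [0.1, 3.2, 0, 0, 0, 0, -1],
    [0.1, 3.2, 0, 0, 0, 0, -1],
    [0.1, 3.2, 0, 0, 0, 0, -1],
    [0.1, 3.2, 0, 0, 0, 0, -1],
    [0.1, 3.2, 0, 0, 0, 0, -1],
    [0.1, 3.2, 0, 0, 0, 0, -1],
    [0.1, 3.2, 0, 0, 0, 0, -1],
    [0.1, 3.2, 0, 0, 0, 0, -1],
    [0.1, 3.2, 0, 0, 0, 0, -1],
    [0.1, 2.0, 0, 0, 0, 0, -1],
    [0.1, 1.0, 0, 0, 0, 0, -1],
    [0, 0, 0, 0, 0, 0, -1]
  ]
}}

```text
time: 22.97
tool_pos: [0.5339, -0.1947, 0.2535]
tool_rot: [-0.001, 0.999, -0.033, -0.003]
contact_force: [0.2, 0.8, -4.9]
gripper_width: 0.273
grasp_force: 59.7
```

Call:
{"api": "move_arm", "payload": {
  "rows": [
    [0, 0, 0, 0, 0, -3, -1],
    [0, 0, 0, 0, 0, -6, -1],
    [0, 0, 0, 0, 0, -6, -1],
    [0, 0, 0, 0, 0, -6, -1],
    [0, 0, 0, 0, 0, -6, -1],
    [0, 0, 0, 0, 0, -6, -1],
    [0, 0, 0, 0, 0, -6, -1],
    [0, 0, 0, 0, 0, -6, -1],
    [0, 0, 0, 0, 0, -6, -1],
    [0, 0, 0, 0, 0, -6, -1],
    [0, 0, 0, 0, 0, -6, -1],
    [0, 0, 0, 0, 0, -6, -1],
    [0, 0, 0, 0, 0, -6, -1],
    [0, 0, 0, 0, 0, -6, -1],
    [0, 0, 0, 0, 0, -6, -1],
    [0, 0, 0, 0, 0, -6, -1],
    [0, 0, 0, 0, 0, -6, -1],
    [0, 0, 0, 0, 0, -2.7, -1],
    [0, 0, 0, 0, 0, 0, -1],
    [0, 0, 0, 0, 0, 0, -1]
  ]
}}

```text
time: 24.63
tool_pos: [0.5349, -0.192, 0.2553]
tool_rot: [-0.001, 0.655, 0.755, -0.0]
contact_force: [0.3, -0.2, -4.6]
gripper_width: 0.272
grasp_force: 59.8
```

```bash
python3 - <<'E'
from h import *
f=manip.grab_frame("wrist");import pickle;pickle.dump(f,open("Ft.pkl","wb"))
I=cv2.resize(f["img"],(800,600),interpolation=cv2.INTER_CUBIC);cv2.imwrite("pics/t1.png",I)
go([.5382,-.1937,.0925],98.1);print(manip.state()["joint_pos"].round(2),manip.state()["grasp_force"])
E
```

```text
pos [ 0.535  -0.1923  0.2557] psi 98.09 zdir [-0.002  0.001 -1.   ]
shift cm [-0.21  0.32 16.32] az -0.01
[-0.48 -0.08  1.74  0.    1.49 -0.62] 59.777453541755676
```

View pics/t1.png

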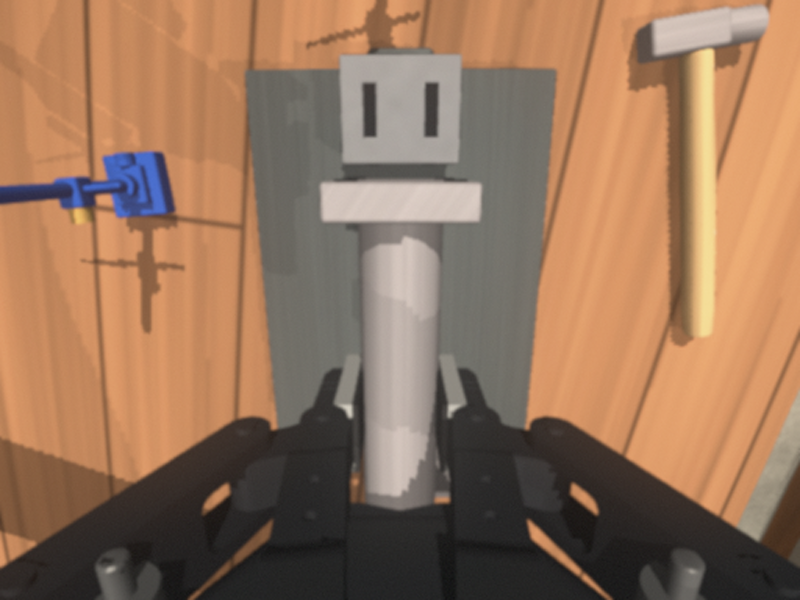

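The shaft is held square, with its flange at rows 182–221, cols 321–481. It faces the cube, whose near edge is at row 163. I'll check pitch and gap numerically.

```bash
python3 - <<'E'
from h import *
import pickle
f=pickle.load(open("Ft.pkl","rb"));p,M,a=tool()
def rel(u,v,z): return ((M.T@(onz(f,(u+.5)*.64-.5,(v+.5)*.64-.5,z)-p))*1000).round(1)[:2].tolist()
for z in (.012,.018,.024): print(z,rel(321,182,p[2]+z),rel(481,182,p[2]+z),rel(321,221,p[2]+z),rel(481,221,p[2]+z))
print("cube",rel(342,163,.105),rel(459,163,.105),"plate",rel(255,163,.045),rel(546,163,.045))
E
```

```text
0.012 [69.8, -19.3] [69.9, 20.8] [60.1, -19.7] [60.2, 21.3]
0.018 [70.0, -18.2] [70.0, 19.7] [60.8, -18.7] [60.9, 20.2]
0.024 [70.2, -17.2] [70.2, 18.6] [61.5, -17.6] [61.6, 19.1]
cube [75.9, -34.4] [75.9, 36.4] plate [76.8, -106.4] [76.8, 108.6]
```

Call:
{"api": "move_arm", "payload": {
  "rows": [
    [-0.2, 0.25, 2.5, 0, 0, 0, -1],
    [0, 0, 3.5, 0, 0, 0, -1],
    [0, 0, 3.5, 0, 0, 0, -1],
    [0, 0, 3, 0, 0, 0, -1],
    [0, 0, 2, 0, 0, 0, -1],
    [0, 0, 0.8, 0, 0, 0, -1],
    [0, 0, 0, 0, 0, 0, -1],
    [0, 0, 0, 0, 0, 0, -1],
    [0, 0, 0, 0, 0, 0, -1]
  ]
}}

```text
time: 25.43
tool_pos: [0.5397, -0.1957, 0.1063]
tool_rot: [0.002, 0.655, 0.755, 0.001]
contact_force: [0.7, -0.1, -4.4]
gripper_width: 0.269
grasp_force: 59.6
```

```bash
python3 - <<'E'
from h import *
go([.5382,-.1937,.0947],98.1)
E
```

```text
pos [ 0.5397 -0.1957  0.1063] psi 98.09 zdir [ 0.004 -0.002 -1.   ]
shift cm [ 0.22 -0.12  1.16] az -0.01
```

Call:
{"api": "move_arm", "payload": {
  "rows": [
    [0.1, -0.1, 0.3, 0, 0, 0, -1],
    [0, 0, 0.3, 0, 0, 0, -1],
    [0, 0, 0.2, 0, 0, 0, -1],
    [0, 0, 0, 0, 0, 0, -1],
    [0, 0, 0, 0, 0, 0, -1]
  ]
}}

```text
time: 25.85
tool_pos: [0.5369, -0.1941, 0.0958]
tool_rot: [-0.0, 0.655, 0.755, -0.0]
contact_force: [-0.2, -0.5, -5.9]
gripper_width: 0.271
grasp_force: 59.8
```

Call:
{"api": "move_arm", "payload": {
  "rows": [
    [0, 0, 0.15, 0, 0, 0, -1],
    [0, 0, 0, 0, 0, 0, -1],
    [0, 0, 0, 0, 0, 0, -1]
  ]
}}

```text
time: 26.1
tool_pos: [0.5373, -0.1944, 0.0952]
tool_rot: [0.0, 0.655, 0.755, 0.0]
contact_force: [-1.4, -0.4, -0.4]
gripper_width: 0.268
grasp_force: 60.3
```

Call:
{"api": "move_arm", "payload": {
  "rows": [
    [0, 0, 0.05, 0, 0, 0, -1],
    [0, 0, 0, 0, 0, 0, -1],
    [0, 0, 0, 0, 0, 0, -0.3],
    [0, 0, 0, 0, 0, 0, 0],
    [0, 0, 0, 0, 0, 0, 1],
    [0, 0, 0, 0, 0, 0, 1],
    [0, 0, 0, 0, 0, 0, 1],
    [0, 0, 0, 0, 0, 0, 1],
    [0, 0, 0, 0, 0, 0, 1],
    [0, 0, 0, 0, 0, 0, 1]
  ]
}}

```text
time: 26.93
tool_pos: [0.537, -0.1942, 0.0939]
tool_rot: [0.0, 0.655, 0.755, 0.0]
contact_force: [-0.0, 0.4, -0.4]
gripper_width: 1.0
grasp_force: 0.0
```

Call:
{"api": "move_arm", "payload": {
  "rows": [
    [0, 0, -1, 0, 0, 0, 1],
    [0, 0, -3, 0, 0, 0, 1],
    [0, 0, -4, 0, 0, 0, 1],
    [0, 0, -4, 0, 0, 0, 1],
    [0, 0, -4, 0, 0, 0, 1],
    [0, 0, -4, 0, 0, 0, 1],
    [-2, 0, 0, 0, 0, 0, 1],
    [-2, 0, 0, 0, 0, 0, 1],
    [-2, 0, 0, 0, 0, 0, 1],
    [0, 0, 0, 0, 0, 0, 1],
    [0, 0, 0, 0, 0, 0, 1],
    [0, 0, 0, 0, 0, 0, 1]
  ]
}}

```text
time: 27.93
tool_pos: [0.5453, -0.2532, 0.2941]
tool_rot: [-0.0, 0.655, 0.755, 0.0]
contact_force: [-0.7, 0.4, -0.3]
gripper_width: 1.0
grasp_force: 0.0
```

```bash
python3 - <<'E'
from h import *
import pickle
f=manip.grab_frame("wrist");pickle.dump(f,open("Fu.pkl","wb"))
g=manip.grab_frame("side");pickle.dump(g,open("Fus.pkl","wb"))
I=cv2.resize(f["img"],(800,600),interpolation=cv2.INTER_CUBIC)[0:360,200:600]
J=cv2.resize(g["img"][120:210,195:315],(480,360),interpolation=cv2.INTER_CUBIC)[:,:400]
cv2.imwrite("pics/u1.png",np.hstack([I,J]))
# gauge goal: point at shaft axis midway
go([.494,.061,.131])
E
```

```text
pos [ 0.5454 -0.2528  0.294 ] psi 98.14 zdir [-0.  0. -1.]
shift cm [31.79 -0.64 16.31] None
```

View pics/u1.png

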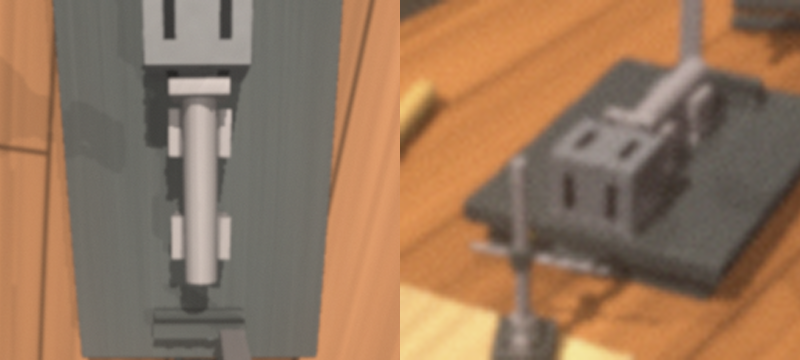

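The shaft lies in both vees: axis col 200, flange at rows 79–94, cube edge at row 66. The blocks show on both sides of it. The side view agrees. Next I'll triangulate the gauge from the two earlier wrist views and measure the final shaft axis.

```bash
python3 - <<'E'
from h import *
import pickle
L=lambda n:pickle.load(open(n,"rb"))
fb,fs,fu=L("Fb.pkl"),L("Fs.pkl"),L("Fu.pkl")
c=lambda u,v:((u+.5)*.64-.5,(v+.5)*.64-.5)
print("sp top",tri(fb,c(328,441),fs,c(659,391)));print("point",tri(fb,c(293,416),fs,c(628,396)))
p,M,a=tool()
rel=lambda u,v,z:((M.T@(onz(fu,*c(u,v),z)-p))*1000).round(1)[:2].tolist()
w=lambda u,v,z:onz(fu,*c(u,v),z).round(4).tolist()
print("flange",rel(400,79,.1097),rel(400,94,.1097),"cube",rel(344,66,.105),rel(452,66,.105))
print("axis far",rel(400,105,.0897),w(400,105,.0897),"near",rel(402,283,.0897),w(402,283,.0897))
print("A",rel(368,110,.087),rel(432,110,.087),rel(368,157,.087),rel(432,157,.087));print("B",rel(371,216,.087),rel(430,216,.087),rel(371,259,.087),rel(430,259,.087))
E
```

```text
sp top (array([0.49378082, 0.05887246, 0.16505823]), np.float64(0.0009061745116161992))
point (array([0.44372623, 0.03156498, 0.08438931]), np.float64(0.0019307790094004458))
flange [128.0, 0.8] [118.9, 0.8] cube [136.8, -35.8] [136.7, 34.8]
axis far [114.8, 0.8] [0.5299, -0.139, 0.0897] near [-14.0, 2.3] [0.5497, -0.2663, 0.0897]
A [111.9, -21.8] [111.8, 23.5] [79.9, -22.4] [79.9, 24.1]
B [37.4, -21.0] [37.4, 23.4] [4.5, -21.6] [4.5, 24.0]
```

Call:
{"api": "move_arm", "payload": {
  "rows": [
    [3.53, -0.07, 0, 0, 0, 0, 1],
    [3.53, -0.07, 0, 0, 0, 0, 1],
    [3.53, -0.07, 0, 0, 0, 0, 1],
    [3.53, -0.07, 0, 0, 0, 0, 1],
    [3.53, -0.07, 0, 0, 0, 0, 1],
    [3.53, -0.07, 0, 0, 0, 0, 1],
    [3.53, -0.07, 0, 0, 0, 0, 1],
    [3.53, -0.07, 0, 0, 0, 0, 1],
    [3.53, -0.07, 0, 0, 0, 0, 1],
    [0, 0, 0, 0, 0, -5.7, 1],
    [0, 0, 0, 0, 0, -5.7, 1],
    [0, 0, 0, 0, 0, -5.7, 1],
    [0, 0, 1.5, 0, 0, -5.7, 1],
    [0, 0, 2.5, 0, 0, 0, 1],
    [0, 0, 0, 0, 0, 0, 1],
    [0, 0, 0, 0, 0, 0, 1],
    [0, 0, 0, 0, 0, 0, 1]
  ]
}}

```text
time: 29.45
tool_pos: [0.4945, 0.0604, 0.2549]
tool_rot: [0.0, 0.493, 0.87, 0.0]
contact_force: [-0.2, 0.1, 0.4]
gripper_width: 0.998
grasp_force: 0.0
```

```bash
python3 - <<'E'
from h import *
import pickle
f=manip.grab_frame("wrist");pickle.dump(f,open("Fv.pkl","wb"))
go([.4938,.0597,.136],121);p,M,a=tool()
hsv=cv2.cvtColor(f["img"],cv2.COLOR_BGR2HSV)
for z in(.15,.135,.12,.105): 
    u,v=proj(f,[.4938,.0597,z]).round(1);r=int(round(v));s=hsv[r,:,1].astype(int)
    c0=int(u)-25;print(z,u,v,c0,s[c0:c0+50].tolist())
print("top",proj(f,[.4938,.0597,.166]),"pt",proj(f,[.4424,.0288,.081]))
u,v=proj(f,[.4938,.0597,.166]).astype(int);print(hsv[v-4:v+22,u-2:u+3,1].mean(1).astype(int).tolist())
E
```

```text
pos [0.4949 0.0603 0.2555] psi 120.91 zdir [ 0.002 -0.    -1.   ]
shift cm [ 0.02 -0.15 11.95] az -0.09
0.15 253.6 195.0 228 [133, 134, 132, 132, 130, 125, 126, 130, 131, 134, 132, 133, 133, 131, 133, 132, 131, 132, 134, 128, 95, 61, 48, 45, 41, 41, 34, 37, 38, 44, 58, 92, 114, 120, 110, 108, 105, 101, 98, 99, 98, 98, 96, 95, 94, 92, 91, 91, 93, 94]
0.135 253.7 190.0 228 [134, 132, 134, 131, 129, 131, 133, 125, 130, 126, 132, 126, 128, 132, 130, 131, 133, 129, 123, 96, 68, 57, 53, 49, 43, 42, 45, 42, 42, 47, 44, 51, 74, 89, 96, 99, 100, 99, 99, 99, 99, 99, 99, 99, 98, 96, 94, 93, 92, 92]
0.12 253.8 185.5 228 [132, 132, 134, 133, 128, 130, 130, 126, 126, 125, 126, 125, 125, 122, 120, 116, 114, 107, 95, 73, 54, 55, 54, 48, 48, 42, 43, 41, 42, 44, 42, 39, 49, 80, 99, 104, 106, 102, 99, 100, 100, 100, 100, 99, 100, 99, 97, 96, 93, 93]
0.105 253.9 181.5 228 [133, 132, 133, 131, 126, 122, 118, 112, 106, 91, 66, 50, 50, 60, 58, 58, 58, 60, 54, 46, 47, 53, 54, 51, 46, 43, 43, 42, 42, 43, 44, 39, 41, 39, 42, 42, 41, 39, 41, 40, 40, 49, 65, 76, 78, 75, 74, 71, 70, 66]
top [253.52163463 200.9697307 ] pt [199.42581322 176.00077601]
[36, 34, 33, 33, 33, 33, 33, 32, 32, 34, 42, 69, 105, 127, 131, 131, 131, 131, 132, 131, 133, 133, 134, 133, 133, 134]
```

```bash
python3 - <<'E'
from h import *
import pickle
f=pickle.load(open("Fv.pkl","rb"))
g=cv2.cvtColor(f["img"],cv2.COLOR_BGR2GRAY);s=cv2.cvtColor(f["img"],cv2.COLOR_BGR2HSV)[...,1].astype(int)
for c in (198,202,206,212,218,224,230): print(c,s[160:200,c].tolist())
for y in (27,29,31,33):
    a=np.radians(y);print(y,[proj(f,[.4938-r*np.cos(a),.0597-r*np.sin(a),z]).round(1).tolist() for r,z in((.06,.081),(.03,.0865))])
E
```

```text
198 [104, 100, 96, 93, 95, 99, 112, 128, 132, 135, 134, 136, 134, 125, 105, 100, 116, 130, 134, 134, 134, 135, 136, 133, 135, 133, 133, 136, 134, 134, 135, 137, 133, 135, 136, 134, 134, 135, 136, 136]
202 [90, 91, 91, 94, 95, 96, 100, 107, 121, 131, 134, 133, 132, 114, 74, 54, 74, 114, 133, 134, 134, 135, 135, 135, 135, 135, 134, 134, 133, 136, 134, 135, 137, 136, 134, 134, 135, 134, 135, 135]
206 [97, 98, 98, 98, 98, 97, 97, 97, 100, 107, 119, 128, 133, 120, 85, 58, 70, 109, 133, 133, 133, 133, 133, 134, 134, 131, 134, 134, 134, 134, 134, 134, 134, 133, 134, 133, 134, 134, 133, 133]
212 [92, 92, 90, 92, 91, 92, 90, 92, 93, 93, 94, 99, 109, 96, 58, 36, 37, 54, 100, 126, 134, 134, 133, 133, 134, 134, 134, 135, 133, 133, 135, 135, 132, 133, 134, 135, 136, 134, 134, 135]
218 [89, 88, 87, 86, 84, 83, 82, 83, 82, 82, 82, 83, 85, 86, 73, 47, 36, 44, 80, 118, 133, 135, 135, 135, 134, 134, 135, 132, 134, 132, 132, 132, 134, 134, 136, 133, 133, 135, 135, 133]
224 [84, 83, 83, 83, 85, 85, 85, 85, 85, 85, 84, 84, 83, 83, 75, 54, 38, 37, 55, 100, 128, 135, 132, 134, 134, 133, 133, 134, 133, 134, 133, 135, 133, 132, 134, 134, 134, 134, 131, 134]
230 [80, 81, 81, 82, 82, 83, 83, 83, 83, 83, 82, 82, 82, 83, 81, 66, 43, 35, 44, 71, 103, 125, 133, 133, 132, 133, 134, 135, 133, 135, 134, 133, 135, 133, 133, 132, 130, 131, 134, 130]
27 [[199.3, 172.3], [226.2, 175.3]]
29 [[199.3, 174.1], [226.1, 176.2]]
31 [[199.4, 176.0], [226.2, 177.1]]
33 [[199.5, 177.8], [226.2, 178.1]]
```

The spindle is at col 253.4 (predicted 253.6), and the scriber reads a yaw of 30°. I'll descend and grip.

Call:
{"api": "move_arm", "payload": {
  "rows": [
    [0.02, -0.15, 2.5, 0, 0, 0, 1],
    [0, 0, 3.5, 0, 0, 0, 1],
    [0, 0, 3, 0, 0, 0, 1],
    [0, 0, 2, 0, 0, 0, 1],
    [0, 0, 0.9, 0, 0, 0, 1],
    [0, 0, 0, 0, 0, 0, 1],
    [0, 0, 0, 0, 0, 0, 1],
    [0, 0, 0, 0, 0, 0, -1],
    [0, 0, 0, 0, 0, 0, -1],
    [0, 0, 0, 0, 0, 0, -1],
    [0, 0, 0, 0, 0, 0, -1],
    [0, 0, 0, 0, 0, 0, -1],
    [0, 0, 0, 0, 0, 0, -1],
    [0, 0, 0, 0, 0, 0, -1],
    [0, 0, 0, 0, 0, 0, -1],
    [0, 0, 0, 0, 0, 0, -1],
    [0, 0, 0, 0, 0, 0, -1],
    [0, 0, 0, 0, 0, 0, -1]
  ]
}}

```text
time: 31.0
tool_pos: [0.4932, 0.0594, 0.1353]
tool_rot: [0.0, 0.493, 0.87, 0.0]
contact_force: [-1.1, 0.3, 4.1]
gripper_width: 0.098
grasp_force: 58.4
```

```bash
python3 - <<'E'
from h import *
go([.5950,-.1867,.175],99);s=manip.state();print(s["gripper_width"],s["grasp_force"],s["contact_force"])
E
```

```text
pos [0.4932 0.0594 0.1353] psi 120.9 zdir [ 0. -0. -1.]
shift cm [-26.35  -3.91  -3.97] az 21.90
0.09831775177359207 58.43085765838623 [-1.12271813  0.30896276  4.10974712]
```

Call:
{"api": "move_arm", "payload": {
  "rows": [
    [0, 0, -0.5, 0, 0, 0, -1],
    [0, 0, -1.5, 0, 0, 0, -1],
    [0, 0, -3, 0, 0, 0, -1],
    [0, 0, -3.5, 0, 0, 0, -1],
    [0, 0, -3.5, 0, 0, 0, -1],
    [0, 0, -2.5, 0, 0, 0, -1],
    [0, 0, -1.5, 0, 0, 0, -1],
    [0, 0, 0, 0, 0, 0, -1],
    [-1.32, -0.2, 0, 0, 0, 0, -1],
    [-2.635, -0.39, 0, 0, 0, 0, -1],
    [-2.635, -0.39, 0, 0, 0, 0, -1],
    [-2.635, -0.39, 0, 0, 0, 0, -1],
    [-2.635, -0.39, 0, 0, 0, 0, -1],
    [-2.635, -0.39, 0, 0, 0, 0, -1],
    [-2.635, -0.39, 0, 0, 0, 0, -1],
    [-2.635, -0.39, 0, 0, 0, 0, -1],
    [-2.635, -0.39, 0, 0, 0, 0, -1],
    [-2.635, -0.39, 0, 0, 0, 0, -1],
    [-1.32, -0.2, 0, 0, 0, 0, -1]
  ]
}}

```text
time: 32.58
tool_pos: [0.5942, -0.1898, 0.2906]
tool_rot: [-0.002, 0.494, 0.869, -0.001]
contact_force: [-0.6, 0.1, -3.1]
gripper_width: 0.099
grasp_force: 58.7
```

Call:
{"api": "move_arm", "payload": {
  "rows": [
    [0, 0, 0, 0, 0, 3, -1],
    [0, 0, 0, 0, 0, 4, -1],
    [0, 0, 0, 0, 0, 4, -1],
    [0, 0, 0, 0, 0, 4, -1],
    [0, 0, 0, 0, 0, 4, -1],
    [0, 0, 0, 0, 0, 2.9, -1],
    [0, 0, 0, 0, 0, 0, -1],
    [0, 0, 0, 0, 0, 0, -1],
    [0, 0, 0, 0, 0, 0, -1],
    [0, 0, 0, 0, 0, 0, -1]
  ]
}}

```text
time: 33.42
tool_pos: [0.5946, -0.1867, 0.2941]
tool_rot: [-0.001, 0.649, 0.761, -0.0]
contact_force: [-0.4, -0.2, -4.1]
gripper_width: 0.099
grasp_force: 58.7
```

```bash
python3 - <<'E'
from h import *
import pickle
f=manip.grab_frame("wrist");pickle.dump(f,open("Fw.pkl","wb"))
go([.5950,-.1867,.1743],99);p,M,a=tool();print(manip.state()["grasp_force"])
# where the scriber point would appear for gauge yaw rel. tool (tool y ~ gauge +x)
s=cv2.cvtColor(f["img"],cv2.COLOR_BGR2HSV)[...,1].astype(int);g=cv2.cvtColor(f["img"],cv2.COLOR_BGR2GRAY).astype(int)
b=p-[0,0,.1293]
for y in(4,6,8,10,12):
    t=np.radians(y);print(y,[proj(f,b+[-r*np.cos(t),-r*np.sin(t),z]).round(1).tolist() for r,z in((.06,.075),(.05,.077),(.03,.0805))])
for c in(196,202,208,214,220,228): print(c,"g",g[155:205,c].tolist())
print("sp",proj(f,p+[0,0,.02]),proj(f,p-[0,0,.03]))
E
```

```text
pos [ 0.5947 -0.1867  0.2944] psi 99.03 zdir [-0.001  0.    -1.   ]
shift cm [-1.000e-02  4.000e-02  1.201e+01] az 0.03
58.66707623004913
4 [[167.8, 210.3], [181.6, 212.6], [210.2, 217.0]]
6 [[167.9, 213.2], [181.6, 215.0], [210.2, 218.5]]
8 [[168.0, 216.0], [181.7, 217.4], [210.2, 219.9]]
10 [[168.3, 218.8], [181.9, 219.8], [210.3, 221.4]]
12 [[168.7, 221.6], [182.2, 222.1], [210.4, 222.8]]
196 g [92, 93, 92, 91, 90, 91, 89, 90, 87, 86, 83, 85, 83, 82, 79, 78, 84, 95, 104, 105, 105, 103, 104, 105, 109, 113, 119, 124, 125, 128, 143, 171, 190, 196, 197, 198, 197, 198, 198, 197, 199, 199, 200, 200, 200, 199, 200, 199, 200, 201]
202 g [186, 187, 186, 187, 185, 185, 187, 186, 186, 186, 185, 185, 185, 184, 184, 184, 183, 184, 186, 184, 184, 183, 184, 182, 184, 182, 182, 182, 182, 181, 180, 180, 181, 181, 180, 180, 179, 179, 178, 178, 177, 175, 176, 178, 174, 176, 175, 173, 174, 173]
208 g [175, 176, 176, 176, 177, 176, 179, 178, 179, 178, 178, 176, 178, 178, 177, 177, 181, 185, 193, 196, 197, 198, 197, 197, 198, 197, 198, 197, 197, 200, 197, 199, 197, 197, 199, 197, 198, 197, 197, 197, 19
[... 159 characters left out ...]
 159, 158, 160, 159, 160, 161, 162, 161, 161, 161, 162, 162, 162, 163, 164, 163, 162, 164, 163, 165, 165, 164, 164, 165, 166, 164, 166, 166, 167]
220 g [78, 80, 80, 78, 80, 79, 80, 80, 80, 79, 81, 80, 80, 80, 79, 77, 84, 92, 100, 102, 103, 103, 106, 115, 124, 128, 127, 128, 127, 126, 133, 142, 153, 158, 158, 159, 157, 158, 156, 157, 158, 158, 159, 159, 157, 153, 149, 150, 151, 152]
228 g [103, 102, 104, 109, 111, 112, 112, 111, 110, 112, 111, 113, 113, 113, 114, 113, 113, 113, 114, 113, 114, 113, 112, 118, 136, 157, 157, 141, 124, 118, 116, 118, 123, 122, 125, 126, 127, 126, 126, 126, 126, 126, 126, 127, 125, 125, 126, 124, 122, 121]
sp [254.67037296 282.42563304] [254.96217212 232.84850856]
```

```bash
python3 - <<'E'
from h import *
import pickle
f=pickle.load(open("Fw.pkl","rb"));g=cv2.cvtColor(f["img"],cv2.COLOR_BGR2GRAY).astype(int)
for c in(162,166,170,174,178,182,186,190,226): print(c,g[200:236,c].tolist())
E
```

```text
162 [112, 112, 112, 113, 113, 112, 111, 113, 113, 114, 112, 112, 113, 112, 113, 113, 113, 112, 114, 113, 115, 114, 114, 114, 115, 113, 114, 114, 115, 114, 114, 115, 114, 115, 115, 113]
166 [114, 115, 113, 115, 115, 115, 116, 114, 115, 114, 115, 114, 114, 115, 123, 132, 134, 125, 116, 113, 113, 113, 112, 114, 114, 114, 115, 114, 113, 113, 114, 112, 115, 114, 113, 114]
170 [114, 116, 115, 114, 115, 114, 115, 114, 114, 115, 116, 114, 115, 122, 144, 177, 186, 166, 135, 118, 115, 114, 114, 115, 114, 116, 115, 114, 114, 114, 115, 114, 115, 116, 116, 115]
174 [114, 113, 113, 112, 113, 114, 114, 114, 117, 116, 115, 115, 115, 115, 130, 162, 184, 176, 148, 122, 114, 115, 116, 116, 116, 117, 116, 117, 115, 116, 115, 115, 115, 116, 116, 117]
178 [112, 112, 110, 111, 112, 110, 110, 112, 112, 111, 112, 111, 110, 111, 122, 153, 183, 184, 157, 124, 112, 112, 112, 113, 113, 112, 113, 113, 113, 113, 113, 113, 113, 113, 114, 113]
182 [115, 114, 116, 115, 114, 115, 115, 116, 116, 116, 116, 115, 116, 116, 122, 140, 164, 174, 164, 143, 123, 115, 116, 116, 115, 115, 113, 117, 116, 117, 115, 115, 114, 113, 111, 109]
186 [115, 116, 117, 117, 117, 117, 116, 117, 118, 118, 117, 118, 118, 119, 131, 158, 183, 198, 197, 180, 154, 129, 120, 117, 119, 117, 119, 118, 118, 120, 118, 120, 117, 114, 109, 105]
190 [120, 118, 119, 119, 119, 117, 117, 116, 117, 118, 116, 117, 116, 116, 122, 146, 174, 193, 197, 191, 169, 139, 119, 115, 115, 115, 117, 117, 116, 115, 115, 115, 114, 114, 103, 95]
226 [188, 189, 189, 190, 189, 188, 190, 191, 189, 187, 175, 142, 102, 82, 80, 81, 81, 95, 126, 159, 181, 190, 188, 174, 149, 124, 116, 110, 110, 107, 107, 111, 112, 108, 101, 83]
```

The scriber point shows at (167,215.7), which means the gauge's yaw is 8°, as wanted. I'll lower it.

Call:
{"api": "move_arm", "payload": {
  "rows": [
    [0, 0.04, 2, 0, 0, 0, -1],
    [0, 0, 3, 0, 0, 0, -1],
    [0, 0, 3, 0, 0, 0, -1],
    [0, 0, 2, 0, 0, 0, -1],
    [0, 0, 1, 0, 0, 0, -1],
    [0, 0, 0.4, 0, 0, 0, -1],
    [0, 0, 0.2, 0, 0, 0, -1],
    [0, 0, 0, 0, 0, 0, -1],
    [0, 0, 0, 0, 0, 0, -1],
    [0, 0, 0, 0, 0, 0, -1]
  ]
}}

```text
time: 34.3
tool_pos: [0.5963, -0.1871, 0.1811]
tool_rot: [0.002, 0.649, 0.76, 0.001]
contact_force: [-0.1, -0.6, -4.0]
gripper_width: 0.098
grasp_force: 58.6
```

Call:
{"api": "move_arm", "payload": {
  "rows": [
    [0, 0, 0.15, 0, 0, 0, -1],
    [0, 0, 0, 0, 0, 0, -1],
    [0, 0, 0, 0, 0, 0, -1]
  ]
}}

```text
time: 34.55
tool_pos: [0.5953, -0.1867, 0.1777]
tool_rot: [0.0, 0.649, 0.76, 0.0]
contact_force: [0.5, 0.2, -3.3]
gripper_width: 0.092
grasp_force: 58.6
```

Call:
{"api": "move_arm", "payload": {
  "rows": [
    [0, 0, 0.15, 0, 0, 0, -1],
    [0, 0, 0, 0, 0, 0, -1],
    [0, 0, 0, 0, 0, 0, -1]
  ]
}}

```text
time: 34.8
tool_pos: [0.5951, -0.1866, 0.1756]
tool_rot: [-0.0, 0.649, 0.76, -0.0]
contact_force: [-0.0, 0.4, -4.1]
gripper_width: 0.098
grasp_force: 58.6
```

Call:
{"api": "move_arm", "payload": {
  "rows": [
    [0, 0, 0.08, 0, 0, 0, -1],
    [0, 0, 0, 0, 0, 0, -1],
    [0, 0, 0, 0, 0, 0, -1]
  ]
}}

```text
time: 35.05
tool_pos: [0.5952, -0.1867, 0.175]
tool_rot: [-0.0, 0.649, 0.76, -0.0]
contact_force: [-0.3, -0.6, -3.8]
gripper_width: 0.097
grasp_force: 58.6
```

Call:
{"api": "move_arm", "payload": {
  "rows": [
    [0, 0, 0.06, 0, 0, 0, -1],
    [0, 0, 0, 0, 0, 0, -1],
    [0, 0, 0, 0, 0, 0, -1]
  ]
}}

```text
time: 35.3
tool_pos: [0.5952, -0.1866, 0.1744]
tool_rot: [-0.0, 0.649, 0.76, -0.0]
contact_force: [-0.4, 0.3, -3.3]
gripper_width: 0.101
grasp_force: 58.6
```

Call:
{"api": "move_arm", "payload": {
  "rows": [
    [0, 0, 0.05, 0, 0, 0, -1],
    [0, 0, 0, 0, 0, 0, -1],
    [0, 0, 0, 0, 0, 0, -1]
  ]
}}

```text
time: 35.55
tool_pos: [0.5953, -0.1867, 0.1743]
tool_rot: [0.0, 0.649, 0.76, 0.0]
contact_force: [-1.4, 0.4, -1.5]
gripper_width: 0.101
grasp_force: 58.9
```

Touching down. One more small step, then release and retreat.

Call:
{"api": "move_arm", "payload": {
  "rows": [
    [0, 0, 0.04, 0, 0, 0, -1],
    [0, 0, 0, 0, 0, 0, -1],
    [0, 0, 0, 0, 0, 0, -1],
    [0, 0, 0, 0, 0, 0, -0.7],
    [0, 0, 0, 0, 0, 0, -0.3],
    [0, 0, 0, 0, 0, 0, 0.3],
    [0, 0, 0, 0, 0, 0, 1],
    [0, 0, 0, 0, 0, 0, 1],
    [0, 0, 0, 0, 0, 0, 1],
    [0, 0, 0, 0, 0, 0, 1],
    [0, 0, 0, 0, 0, 0, 1],
    [0, 0, 0, 0, 0, 0, 1],
    [0, 0, -1, 0, 0, 0, 1],
    [0, 0, -3, 0, 0, 0, 1],
    [0, 0, -4, 0, 0, 0, 1],
    [0, 0, -4, 0, 0, 0, 1],
    [0, 0, 0, 0, 0, 0, 1],
    [0, 0, 0, 0, 0, 0, 1],
    [0, 0, 0, 0, 0, 0, 1]
  ]
}}

```text
time: 37.13
tool_pos: [0.5953, -0.1867, 0.2944]
tool_rot: [0.001, 0.649, 0.76, 0.0]
contact_force: [-0.2, 0.2, -0.6]
gripper_width: 1.0
grasp_force: 0.0
```

```bash
python3 - <<'E'
from h import *
import pickle
f=manip.grab_frame("wrist");pickle.dump(f,open("Fx.pkl","wb"));g=cv2.cvtColor(f["img"],cv2.COLOR_BGR2GRAY).astype(int)
b=np.array([.5953,-.1867,.045]);t=np.radians(8.1)
for y in(6,8,10):
    t=np.radians(y);print(y,[proj(f,b+[-r*np.cos(t),-r*np.sin(t),z]).round(1).tolist() for r,z in((.06,.075),(.05,.077),(.04,.079))])
print("sp top",proj(f,b+[0,0,.16]),"base",proj(f,b+[0,0,.02]))
u,v=proj(f,b+[-.06,-.0085,.075]).astype(int)
for c in range(u-8,u+17,4): print(c,v-12,g[v-12:v+13,c].tolist())
# shaft edges along the point's row, spindle columns at its top
r=int(v)+14;print("row",r,g[r,u-20:u+36].tolist())
m,n=proj(f,b+[0,0,.15]).astype(int);print("sprow",m-15,g[n,m-15:m+16].tolist())
for z in(.0897,): print("axis px",proj(f,[.5386,-.1948,z]))
E
```

```text
6 [[200.3, 173.0], [209.1, 173.9], [218.0, 174.8]]
8 [[200.3, 174.9], [209.1, 175.4], [218.0, 176.0]]
10 [[200.5, 176.7], [209.2, 177.0], [218.1, 177.3]]
sp top [254.77114407 200.74283841] base [254.89546273 165.61732654]
191 162 [89, 93, 94, 95, 94, 95, 94, 94, 96, 98, 97, 99, 99, 100, 100, 99, 100, 99, 100, 102, 103, 107, 117, 139, 162]
195 162 [83, 81, 82, 78, 79, 76, 74, 75, 79, 89, 97, 99, 100, 97, 100, 99, 102, 105, 110, 115, 120, 121, 126, 146, 170]
199 162 [163, 162, 159, 158, 157, 159, 159, 160, 159, 159, 158, 159, 161, 158, 156, 155, 154, 154, 153, 153, 151, 150, 149, 150, 149]
203 162 [188, 184, 180, 177, 179, 184, 186, 186, 186, 186, 182, 178, 178, 179, 180, 181, 185, 184, 183, 175, 154, 142, 158, 175, 180]
207 162 [186, 179, 173, 169, 172, 174, 182, 186, 189, 188, 190, 188, 188, 186, 178, 179, 185, 188, 188, 181, 159, 135, 128, 137, 159]
211 162 [160, 155, 150, 151, 158, 165, 166, 166, 165, 166, 164, 166, 173, 180, 173, 163, 163, 168, 168, 169, 163, 146, 124, 114, 117]
215 162 [113, 117, 118, 119, 121, 123, 123, 125, 125, 125, 126, 133, 157, 179, 177, 155, 133, 128, 128, 129, 131, 131, 129, 120, 110]
row 188 [105, 108, 109, 110, 108, 105, 101, 100, 98, 101, 114, 145, 180, 194, 198, 198, 188, 163, 134, 135, 148, 161, 170, 176, 181, 184, 189, 190, 186, 183, 176, 168, 153, 139, 122, 108, 96, 93, 106, 131, 149, 167, 183, 191, 190, 190, 176, 143, 114, 113, 110, 106, 108, 109, 107, 108]
sprow 239 [108, 110, 108, 108, 107, 108, 107, 101, 85, 81, 87, 92, 107, 128, 148, 162, 169, 172, 170, 160, 143, 123, 110, 107, 108, 109, 109, 108, 109, 106, 107]
axis px [207.33142394 169.10281829]
```

The gauge stands upright where planned: spindle at col 255 and scriber at row 175.5. Its point is about 3 mm past the shaft axis and midway between the blocks. The arm is clear, so I'm handing in.

```bash
python3 -c "
from h import *
print(manip.job_done())"
```

```text
the job is handed in; nothing more can be done
None
```

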